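# Square up the bedside book pile in its corner rest

### The job

Pile the two books and the notepad in the open bay of the corner rest, largest at the bottom, then the medium book, the notepad on top, all lying flat face up with their long sides along the long back wall. Square the pile up: each of the three ends flush against both the back wall and the short end wall. Do not shift or knock over the tumbler, jar, trinket box or fan.

Things in the scene. Friction and masses are not known exactly. Their poses are not given: they have to be found in the camera images.
- rest: Fixed plywood corner rest on the table. Origin: inner foot of its corner, z up. Walls 50 high, 10 thick: inner face of the long back wall is the plane x=0 (y from 0 to -390), of the short end wall y=0 (x from 0 to -115). Front (-x) open. Pile bay: bare table, y 0 to -225. Step: flat top 24 high, y -225 to -390, x 0 to -110.
- step (a point): Centre of the step's flat top, 24 above the table, 2 above the top of the large book once that lies in the bay.
- large_book: Large grey hardcover book, rigid, 115 (x) by 170 (y) by 22 thick; too wide to grip, lies on the table in front of the bay. Origin: centre of its underside, z up. About 350 g.
- medium_book: Medium grey hardcover book, rigid, 95 (x) by 140 (y) by 18 thick; too wide to grip, lies on the step of the rest. Origin: centre of its underside, z up. About 200 g.
- notepad: Slim white notepad with a stiff card back, rigid, 62 (x) by 125 (y) by 14 thick; lies on the table beside the work, can be gripped across its 62 mm width. Origin: centre of its underside, z up. About 100 g.
- tumbler: Empty stainless tumbler, 72 across, 110 high, standing loose. Origin: centre of its underside. Leave alone.
- jar: Closed glass jar with wire clamp, 80 across, 110 high, standing loose. Origin: centre of its underside. Leave alone.
- trinket_box: Red ceramic trinket box, 74 by 94, 58 high with its knob, loose. Origin: centre of its underside. Leave alone.
- fan: Teal plastic mini fan, round base 90 across, head 110 across, 173 high, loose. Origin: centre of its underside. Leave alone.
Not all that is in view belongs to the job. What is shaped like the notepad but turquoise is not meant. Leave any pink look-alike of the large_book alone.

How it is judged:
At the end, for the whole second after the job is handed in: Large book on the table, medium book on it, notepad on top, all in the bay: each flat (within 0.05 rad, height within 4 mm), its long side parallel to the back wall within 0.05 rad, its centre no more than 6 mm farther from the back wall and from the end wall than when touching them, and at rest (x of large_book in the frame of rest between -0.0635 and -0.0535 m and y of large_book in the frame of rest between -0.091 and -0.081 m and z of large_book in the frame of rest between -0.004 and 0.004 m and angle between the y axis of each of large_book, medium_book, notepad and the y axis of rest, either way round below 0.05 rad and angle between each of large_book, medium_book, notepad's own z axis and vertical below 0.05 rad and linear speed of each of large_book, medium_book, notepad below 0.02 m/s and x of medium_book in the frame of rest between -0.0535 and -0.0435 m and y of medium_book in the frame of rest between -0.076 and -0.066 m and z of medium_book in the frame of rest between 0.018 and 0.026 m and x of notepad in the frame of rest between -0.037 and -0.027 m and y of notepad in the frame of rest between -0.0685 and -0.0585 m and z of notepad in the frame of rest between 0.036 and 0.044 m).
It fails at once if the tumbler is shifted by more than 20 mm or tipped (distance of tumbler from where it was at the start of the episode above 0.02 m or angle between tumbler's own z axis and vertical above 0.3 rad).
It fails at once if the jar is shifted by more than 20 mm or tipped (distance of jar from where it was at the start of the episode above 0.02 m or angle between jar's own z axis and vertical above 0.3 rad).
It fails at once if the trinket box is shifted by more than 20 mm or tipped (distance of trinket_box from where it was at the start of the episode above 0.02 m or angle between trinket_box's own z axis and vertical above 0.3 rad).
It fails at once if the fan is shifted by more than 20 mm or tipped (distance of fan from where it was at the start of the episode above 0.02 m or angle between fan's own z axis and vertical above 0.3 rad).
It also fails if it takes over 72 s, if anything falls off the work surface, if the arm or the gripper's body presses on something with over 40 N, if the wrist force passes 120 N, or if a joint passes its speed limit or range.

### The arm

A 6-joint arm with a two-finger parallel gripper is mounted at the origin on the work surface. World frame = base frame: x ahead of the robot, y to its left, z up, the work surface at z = 0. Lengths are in m, angles in rad, forces in N, time in s.
With the tool pointing down it reaches from about 0.375 to 0.825 m from the base axis. Payload 5.5 kg.
Tool frame: the origin (TCP) lies between the finger pads; the fingertips stand 22 mm ahead of it and the grasp point (between the pads) lies 3 mm ahead of it (tcp_to_tips is the distance from the TCP to the fingertips, in m); z points along the fingers, y is the direction in which the jaws open and shut (so a half turn about z gives the same grasp; the last joint's range is limited). The gripper opens to 85 mm and grips with 20 to 120 N. Pads are 22 mm wide; open, the fingers measure 114 mm over their backs; the gripper's body (76 mm by 85 mm) begins 54 mm behind the grasp point. The pads swing forward as they close: fully open they stand 13 mm farther back than shut.
Start: joints at [-1.153, 0.314, -0.047, 1.21, 0, 1.571], TCP at [0.243, -0.548, 0.253] pointing down, gripper open.
Joint ranges: [-2.67, 2.67], [-0.69, 1.73], [-1.03, 1.25], [-2.08, 2.16], [-1.42, 1.45], [-3.14, 3.14]. Speed limits (rad/s): [2.39, 2.39, 3.01, 3.14, 3.14, 3.14].

### API

Orientations are given as a rotation vector (axis times angle).
In Python, from bench import sense, grab_frame, close_job, find_in, masks_of, spot_point, tcp_to_tips gives the robot as it stands. The module is installed in compiled form; this text tells all that it offers.
- The arm moves only by the tool carry_out, never from a script. Its arguments are lists of equal length, an entry for each row: "travel": the shift along the tool's x, y, z in cm, a list of three; "twist": the turn about the tool's z in rad. A call has exactly 8 rows; each row is the pose to reach, as a shift and turn from the pose commanded when the call began, along the tool's axes at that moment; what a row does not reach only later rows make up. A row lasts 1/8 s, in which the tool goes at most 62.5 mm and 10.7 degrees, less where a joint would pass 70% of its speed; a pose out of reach is approached as far as the arm can. A call with a gripper value outside its range is refused whole. "fingers" is the opening, from 0 (shut) to 1 (fully open), set as the call begins (left out, the last holds). The fingers move at their own pace and stop on an object; "squeeze" is the grip in N (left out, the last holds). Time passes only in rows, so rows that repeat a pose let the fingers close, or fill a call up. It gives the time, the measured TCP pose, the force and the opening at its end, in the units of the state.
- sense(): the state, without advancing time (a new reading comes with each control period).
- grab_frame(name): name is "side" or "top"; returns a dict with "img" (480x640x3 uint8, red, green, blue), "z_map" (480x640 float32, m along the optical axis (not along the pixel's ray), 0 where there is no reading), "fx", "fy", "cx", "cy" (pixels), "rvec" (rotation vector, rad) and "tvec" (3), from world to camera coordinates, as OpenCV has them. Camera axes: x right, y down, z forward; pixel columns grow to the right and rows downward; lengths in m; the calibration is good to about 2 mm. A picture is of the moment at which its call begins.
- close_job(): hands the job in, once; it reports no verdict.
Trained networks look in a picture, given as the dict that the camera call returned (one of the last four; its "shot" number tells which), for a name from the list of things; names that differ only in an ending like _2 or _b are one class to them, and where a whole thing is asked for, a point or a joint stands for the part that bears it (a point fixed in the world has none). Each returns a list of dicts, best first, with "p" (0 to 1); they miss things now and then, are a little off and sometimes report something else, mostly with a low value. They report only what shows in the picture. A call takes as long as a camera call. They do not tell look-alikes from the thing itself.
- find_in(query, picture): "point" ([row, column] in pixels, amid what is visible of it).
- masks_of(query, picture): "pixels" (480x640 bool, what is visible of it) and "point" ([row, column] in pixels, amid what is visible of it).
- spot_point(query, picture): "point" ([row, column] in pixels: a listed point, or the origin of a listed thing).
The state is a dict: "time": time; "q": joint angles; "joint_velocities": joint speeds; "effort": joint torques, N m; "position": TCP position; "orientation": TCP orientation; "ft_force": force on the tool from outside, world axes, zero at the start; "wrist_torque": the same for the moment, N m; "opening": finger opening in m.
Only numpy, scipy, OpenCV 4.12 (cv2) and the standard library are available. Lean on these libraries where they do the work, as an engineer would, in place of code of your own. Each camera call takes 0.05 s, during which the arm holds its last target.

## Working session

There is one attempt and no reset: what is moved stays moved. The work goes in short steps, Python scripts to look and compute and a tool call to move; the robot and the scene stay as the last step left them, time stands still between calls to the robot, and variables do not carry over. Pictures are saved under pics/ and viewed, and the job is handed in when it is done.

Besides the shell and the picture viewer there is one more tool, called after "Request:" as name([rows], argument=value, ...), one row to a line, values as JSON. carry_out: Moves the arm, as the interface text tells. Its arguments: {"type":"object","properties":{"travel":{"type":"array","items":{"type":"array","items":{"type":"number"}}},"twist":{"type":"array","items":{"type":"number"}},"fingers":{"type":"number"},"squeeze":{"type":"number"}},"required":["travel","twist"]}

```bash
mkdir -p pics
cat > h.py <<'E'
import numpy as np, cv2, json
from bench import *
def save(n,img): cv2.imwrite('pics/'+n,cv2.cvtColor(img,cv2.COLOR_RGB2BGR))
def w2c(f):
    return cv2.Rodrigues(np.array(f['rvec'],float))[0], np.array(f['tvec'],float).reshape(3)
def cloud(f):
    R,t=w2c(f); v,u=np.mgrid[0:480,0:640]; z=f['z_map'].astype(float)
    P=np.stack([(u-f['cx'])/f['fx']*z,(v-f['cy'])/f['fy']*z,z],-1)
    W=(P-t)@R; W[z==0]=np.nan
    return W
def proj(f,p):
    R,t=w2c(f); c=np.atleast_2d(p)@R.T+t
    return np.stack([c[:,0]/c[:,2]*f['fx']+f['cx'],c[:,1]/c[:,2]*f['fy']+f['cy']],-1)
E
python3 - <<'E'
from h import *
print({k:np.round(v,3).tolist() for k,v in sense().items()}, tcp_to_tips)
for n in('top','side'):
    f=grab_frame(n); save(n+'0.png',f['img']); W=cloud(f)
    R,t=w2c(f); print(n,'cam at',(-R.T@t).round(3), R.round(2).tolist())
    for q in ['rest','step','large_book','medium_book','notepad','tumbler','jar','trinket_box','fan']:
        r=spot_point(q,f)
        print(q,[(np.round(d['point']).tolist(),round(d['p'],2),np.round(W[int(d['point'][0]),int(d['point'][1])],3).tolist()) for d in r if d['p']>.2])
E
```

```text
{'time': 0.0, 'q': [-1.153, 0.314, -0.048, 1.21, -0.0, 1.571], 'joint_velocities': [-0.0, 0.0, -0.001, 0.0, 0.001, 0.0], 'effort': [-0.002, -53.959, 33.975, 0.019, 0.0, -0.0], 'position': [0.243, -0.548, 0.252], 'orientation': [-3.072, -0.651, 0.001], 'ft_force': [-0.632, -1.074, -0.077], 'wrist_torque': [0.011, -0.05, 0.008], 'opening': 0.085} 0.022
top cam at [0.096 0.044 1.73 ] [[-0.03, -1.0, 0.01], [-0.98, 0.03, -0.2], [0.2, -0.01, -0.98]]
rest [([177.0, 302.0], 0.86, [0.666, 0.121, 0.002])]
step [([201.0, 404.0], 0.59, [0.57, -0.196, 0.032])]
large_book [([246.0, 346.0], 0.89, [0.436, -0.011, 0.027])]
medium_book [([204.0, 406.0], 0.65, [0.558, -0.201, 0.039])]
notepad [([224.0, 165.0], 0.6, [0.523, 0.544, 0.018]), ([214.0, 223.0], 0.56, [0.549, 0.366, 0.01])]
tumbler [([252.0, 448.0], 0.85, [0.413, -0.327, 0.006]), ([204.0, 404.0], 0.74, [0.559, -0.198, 0.037])]
jar [([260.0, 229.0], 0.57, [0.386, 0.332, 0.103]), ([216.0, 220.0], 0.21, [0.545, 0.374, 0.014])]
trinket_box [([170.0, 235.0], 0.74, [0.682, 0.327, 0.04]), ([249.0, 346.0], 0.51, [0.424, -0.011, 0.026])]
fan [([211.0, 492.0], 0.74, [0.517, -0.448, 0.097]), ([169.0, 239.0], 0.29, [0.682, 0.314, 0.046])]
side cam at [-0.505  1.001  0.914] [[-0.7, -0.72, 0.01], [-0.39, 0.37, -0.85], [0.6, -0.59, -0.53]]
rest [([247.0, 266.0], 0.67, [0.661, 0.119, -0.002])]
step [([216.0, 353.0], 0.91, [0.555, -0.156, 0.042])]
large_book [([254.0, 345.0], 0.77, [0.444, -0.006, 0.018])]
medium_book [([214.0, 356.0], 0.97, [0.562, -0.182, 0.041])]
notepad [([296.0, 222.0], 0.9, [0.525, 0.378, 0.015]), ([331.0, 170.0], 0.89, [0.5, 0.553, 0.014])]
tumbler []
jar [([316.0, 261.0], 0.83, [0.368, 0.373, 0.036]), ([297.0, 221.0], 0.75, [0.532, 0.381, 0.013])]
trinket_box [([268.0, 199.0], 0.63, [0.663, 0.358, 0.028])]
fan [([198.0, 418.0], 0.72, [0.121, 0.106, 0.363])]
```

View pics/top0.png

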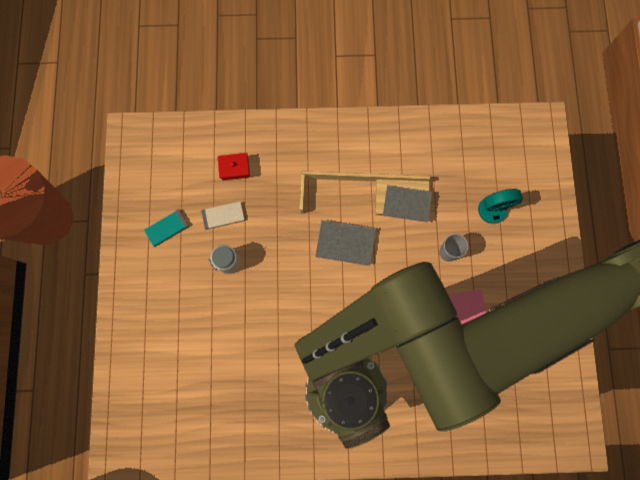

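View pics/side0.png

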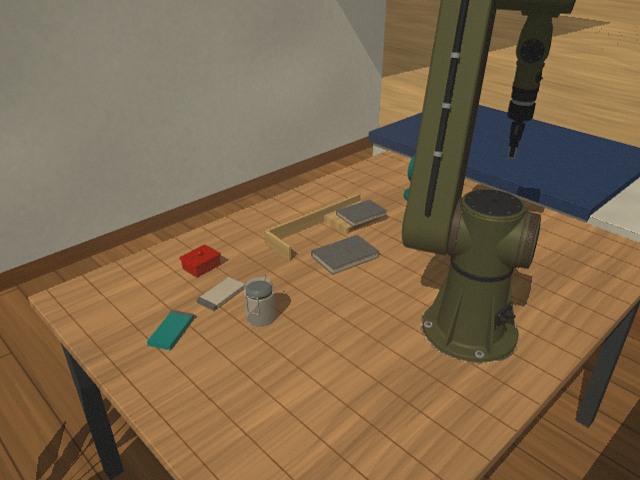

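Top view: the rest's corner is at (302,177), with the large grey book at (346,243), the medium book on the step at (408,203), and the jar, tumbler, fan and box around them. There are two notepad candidates: white at (223,215) and turquoise at (166,228). The white one fits the description. The pink look-alike of the large book is at (468,305), partly under the arm. Next I'll measure everything and check with a crop.

```bash
cat >> h.py <<'E'
def yaw(a,b): return np.degrees(np.arctan2(b,a))
def rect_of(f,q,near,zlo,zhi,rad=.13):
    W=cloud(f); best=None
    for d in masks_of(q,f):
        m=d['pixels']; pts=W[m]; c=np.nanmedian(pts,0)
        if np.hypot(*(c[:2]-near))<0.08: best=(d['p'],m); break
    if best is None: return None
    p,m=best; pts=W[m]; pts=pts[np.isfinite(pts[:,2])]
    zt=np.median(pts[:,2]); s=pts[(pts[:,2]>zlo)&(pts[:,2]<zhi)]
    r=cv2.minAreaRect(s[:,:2].astype(np.float32)*1000)
    # PCA free: long axis direction
    bx=cv2.boxPoints(r); e=[bx[1]-bx[0],bx[2]-bx[1]]; L=max(e,key=np.linalg.norm)
    a=np.degrees(np.arctan2(L[1],L[0]))-90; a=(a+90)%180-90
    return dict(p=round(p,2),n=len(s),zmed=round(float(zt),4),c=np.round(r[0],1).tolist(),size=np.round(sorted(r[1]),1).tolist(),yaw_deg=round(float(a),2),med=np.round(np.median(s[:,:2],0)*1000,1).tolist())
E
python3 - <<'E'
from h import *
for n in('top','side'):
    f=grab_frame(n); W=cloud(f)
    for q,near,lo,hi in [('large_book',(.436,-.011),.014,.035),('medium_book',(.56,-.2),.034,.055),('notepad',(.54,.37),.007,.03)]:
        print(n,q,rect_of(f,q,near,lo,hi))
    for q,near in [('jar',(.386,.34)),('trinket_box',(.68,.33)),('fan',(.517,-.448)),('tumbler',(.413,-.327)),('rest',(.62,-.05))]:
        for d in masks_of(q,f)[:3]:
            P=W[d['pixels']];P=P[np.isfinite(P[:,2])]
            print(n,q,round(d['p'],2),np.percentile(P,[2,98],axis=0).round(3).tolist())
    # wall tops
    if n=='top':
        S=(W[...,2]>.042)&(W[...,2]<.06)&(W[...,0]>.55)&(W[...,0]<.75)&(W[...,1]>-.3)&(W[...,1]<.16)
        P=W[S]; print(len(P))
        b=P[(P[:,1]<.08)&(P[:,0]>.63)]; print('back top line x=a*y+b',np.polyfit(b[:,1],b[:,0],1), np.percentile(b,[2,98],axis=0).round(3))
        e=P[(P[:,0]<.64)&(P[:,1]>.08)]; print('end top line y=a*x+b',np.polyfit(e[:,0],e[:,1],1),np.percentile(e,[2,98],axis=0).round(3))
    img=f['img']; 
    c=img[140:280,140:520] if n=='top' else img[180:360,130:410]
    save('crop_%s.png'%n,cv2.resize(c,None,fx=2.1 if n=='top' else 2.8,fy=2.1 if n=='top' else 2.8,interpolation=cv2.INTER_CUBIC))
E
```

```text
top large_book {'p': 0.65, 'n': 1957, 'zmed': 0.0215, 'c': [446.7, -13.3], 'size': [117.8, 170.0], 'yaw_deg': -10.84, 'med': [445.1, -13.2]}
top medium_book {'p': 0.88, 'n': 1303, 'zmed': 0.0412, 'c': [559.8, -207.7], 'size': [98.7, 140.5], 'yaw_deg': -10.56, 'med': [559.4, -207.8]}
top notepad {'p': 0.93, 'n': 730, 'zmed': 0.013, 'c': [544.0, 367.5], 'size': [65.0, 124.9], 'yaw_deg': 11.38, 'med': [543.8, 367.5]}
top jar 0.78 [[0.359, 0.312, 0.0], [0.429, 0.389, 0.115]]
top jar 0.51 [[0.376, -0.363, -0.002], [0.441, -0.298, 0.113]]
top trinket_box 0.73 [[0.659, 0.285, 0.005], [0.733, 0.375, 0.054]]
top fan 0.56 [[0.5, -0.522, 0.012], [0.56, -0.426, 0.174]]
top rest 0.9 [[0.542, -0.273, -0.0], [0.665, 0.119, 0.055]]
936
back top line x=a*y+b [0.06823662 0.65602924] [[ 0.635 -0.275  0.042]
 [ 0.664  0.072  0.056]]
end top line y=a*x+b [-0.06551468  0.15574907] [[0.554 0.11  0.043]
 [0.638 0.123 0.057]]
side large_book {'p': 0.6, 'n': 1263, 'zmed': 0.021, 'c': [448.2, -13.2], 'size': [122.4, 175.7], 'yaw_deg': -11.68, 'med': [443.6, -6.5]}
side medium_book {'p': 0.76, 'n': 632, 'zmed': 0.0412, 'c': [562.1, -208.2], 'size': [104.1, 149.8], 'yaw_deg': -11.4, 'med': [556.5, -200.9]}
side notepad {'p': 0.69, 'n': 729, 'zmed': 0.0132, 'c': [545.0, 369.1], 'size': [68.0, 128.9], 'yaw_deg': 11.04, 'med': [541.2, 373.1]}
side jar 0.98 [[0.359, 0.324, 0.006], [0.418, 0.39, 0.11]]
side trinket_box 0.57 [[0.657, 0.287, 0.0], [0.791, 0.38, 0.049]]
side rest 0.94 [[0.531, -0.254, 0.002], [0.664, 0.126, 0.052]]
```

View pics/crop_top.png

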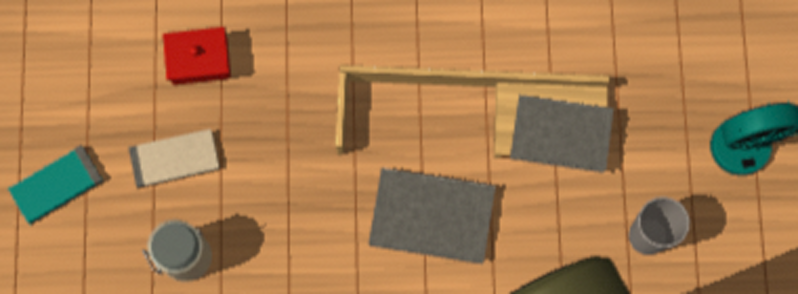

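View pics/crop_side.png

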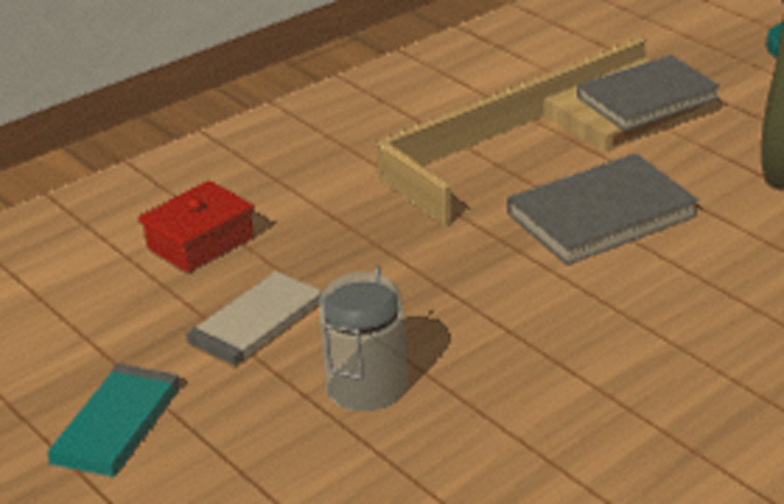

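```bash
cat > fitrest.py <<'E'
from h import *
f=grab_frame('top'); W=cloud(f); P=W.reshape(-1,3); P=P[np.isfinite(P[:,2])]
th=-0.067; o=np.array([.655,.113])
for it in range(4):
    c,s=np.cos(th),np.sin(th); R=np.array([[c,-s],[s,c]])
    Q=np.c_[(P[:,:2]-o)@R,P[:,2]]
    b=Q[(Q[:,2]>.012)&(Q[:,2]<.040)&(abs(Q[:,0])<.012)&(Q[:,1]<-.01)&(Q[:,1]>-.215)]
    a=np.polyfit(b[:,1],b[:,0],1); r=b[:,0]-np.polyval(a,b[:,1]); 
    th+=-a[0]*0.7; o=o+R@np.array([np.median(b[:,0])-0+0,0])*0.7
    print(len(b),a,r.std(),th,o)
t=Q[(Q[:,2]>.046)&(Q[:,2]<.056)&(Q[:,0]<-.01)&(Q[:,0]>-.13)&(Q[:,1]>-.02)&(Q[:,1]<.03)]
print('end top y range',np.percentile(t[:,1],[3,50,97]),'x',np.percentile(t[:,0],[2,98]))
t=Q[(Q[:,2]>.046)&(Q[:,2]<.056)&(Q[:,0]>-.01)&(Q[:,0]<.025)&(Q[:,1]>-.4)&(Q[:,1]<.03)]
print('back top x range',np.percentile(t[:,0],[3,50,97]),'y',np.percentile(t[:,1],[.5,99.5]))
E
python3 fitrest.py
python3 - <<'E'
from h import *
s=sense(); R=cv2.Rodrigues(np.array(s['orientation']))[0]; print(R.round(3), s['q'], s['time'])
E
```

```text
182 [-0.00265085  0.0043138 ] 0.0020633461097763622 -0.06514440810157986 [0.65837721 0.11277339]
181 [0.00158575 0.0014149 ] 0.0014622713593377573 -0.06625443477203344 [0.65923018 0.11271774]
181 [0.00047642 0.00056019] 0.0014622696857237185 -0.06658792640833565 [0.65958543 0.11269417]
181 [0.00014313 0.00020418] 0.001462269534660604 -0.06668811944774607 [0.65972529 0.11268484]
end top y range [-0.00453685  0.00020612  0.00448232] x [-0.113511   -0.01210897]
back top x range [-0.00260313  0.00362307  0.0093742 ] y [-0.39229038  0.00227129]
[[ 0.914  0.406 -0.   ]
 [ 0.406 -0.914 -0.   ]
 [-0.     0.    -1.   ]] [-1.15301075e+00  3.13494375e-01 -4.70974391e-02  1.21019877e+00
 -6.88421748e-06  1.57080006e+00] 1.95
```

```bash
cat >> h.py <<'E'
O=np.array([.659,.108]); TH=-0.0667
EX=np.array([np.cos(TH),np.sin(TH)]); EY=np.array([-np.sin(TH),np.cos(TH)])
def r2w(x,y): return O+x*EX+y*EY
def w2r(p): d=np.array(p[:2])-O; return np.array([d@EX,d@EY])
def st():
    s=sense(); R=cv2.Rodrigues(np.array(s['orientation']))[0]
    yaw=np.degrees(np.arctan2(R[1,0],R[0,0]))
    print('t',round(s['time'],2),'rest xy mm',(w2r(s['position'])*1000).round(1),'z',round(s['position'][2]*1000,1),'world',np.round(s['position'],3),'yaw rel rest deg',round(yaw-np.degrees(TH),2),'tilt',round(R[2,2],4),'F',np.round(s['ft_force'],1),'open',round(s['opening']*1000,1),'q',np.round(s['q'],2).tolist())
    return s,R,yaw
def plan(x,y,z,relyaw):
    s,R,yw=st(); p=r2w(x/1000,y/1000); d=np.array([p[0],p[1],z/1000])-s['position']
    tw=-(relyaw+np.degrees(TH)-yw); tw=(tw+180)%360-180
    print('travel cm',(R.T@d*100).round(2),'twist',round(np.radians(tw),4),'r',np.hypot(*p).round(3))
E
python3 -c "
from h import *
plan(-205,-252,252,90)"
```

```text
t 1.95 rest xy mm [-370.9 -682.6] z 253.3 world [ 0.243 -0.548  0.253] yaw rel rest deg 27.76 tilt -1.0 F [ 1.   0.4 -0.3] open 85.5 q [-1.15, 0.31, -0.05, 1.21, -0.0, 1.57]
travel cm [ 34.74 -30.38   0.13] twist -1.0863 r 0.456
```

```bash
python3 -c "
from h import *
print('large',w2r((.4467,-.0133)),'medium',w2r((.5598,-.2077)),'notepad',w2r((.544,.3675)))
print('tumbler',w2r((.409,-.33)),'fan',w2r((.53,-.47)))"
```

```text
large [-0.20374321 -0.13518019] medium [-0.07793784 -0.32160974] notepad [-0.1320401   0.25125816]
tumbler [-0.22025115 -0.45368869] fan [-0.09018913 -0.58531267]
```

Request:
carry_out([
  [4.4,-3.9,0],
  [8.8,-7.7,0],
  [13.2,-11.5,0],
  [17.6,-15.3,0],
  [22,-19.2,0],
  [26.4,-23,0],
  [30.6,-26.7,0],
  [34.7,-30.4,0],
], twist=[-0.14,-0.28,-0.42,-0.56,-0.7,-0.84,-0.97,-1.086], fingers=0.6)

```text
time: 2.95
position: [0.4379, -0.128, 0.2537]
orientation: [2.29, 2.15, 0.001]
ft_force: [-0.3, -0.8, -0.3]
opening: 0.051
```

```bash
python3 -c "
from h import *
plan(-205,-252,50,90)"
```

```text
t 2.95 rest xy mm [-204.8 -250.2] z 253.7 world [ 0.438 -0.128  0.254] yaw rel rest deg 90.21 tilt -1.0 F [-0.3 -0.8 -0.3] open 51.0 q [-0.28, 0.04, -0.37, 1.15, -0.0, 1.35]
travel cm [-0.17 -0.04 20.37] twist 0.0037 r 0.456
```

Request:
carry_out([
  [0,0,4],
  [0,0,9],
  [0,0,14],
  [0,0,18],
  [0,0,20.5],
  [0,0,21.8],
  [0,0,22.4],
  [0,0,22.4],
], twist=[0,0,0,0,0,0,0,0])

```text
time: 3.95
position: [0.4377, -0.1299, 0.0297]
orientation: [2.294, 2.145, 0.0]
ft_force: [-1.0, -0.3, 0.2]
opening: 0.0514
```

```bash
python3 -c "
from h import *
st()
f=grab_frame('top');save('t1.png',cv2.resize(f['img'][140:300,250:480],None,fx=3.4,fy=3.4,interpolation=cv2.INTER_CUBIC))
f=grab_frame('side');save('s1.png',cv2.resize(f['img'][120:320,240:480],None,fx=3.,fy=3.,interpolation=cv2.INTER_CUBIC))
"
```

```text
t 3.95 rest xy mm [-205.  -252.1] z 29.7 world [ 0.438 -0.13   0.03 ] yaw rel rest deg 89.98 tilt -1.0 F [-1.  -0.3  0.2] open 51.4 q [-0.29, 0.27, -0.68, 0.62, -0.0, 1.35]
```

View pics/s1.png

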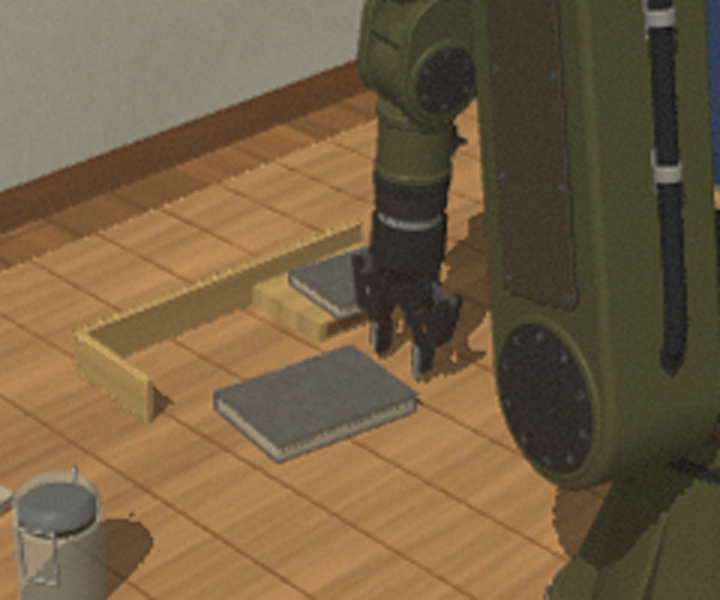

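View pics/t1.png

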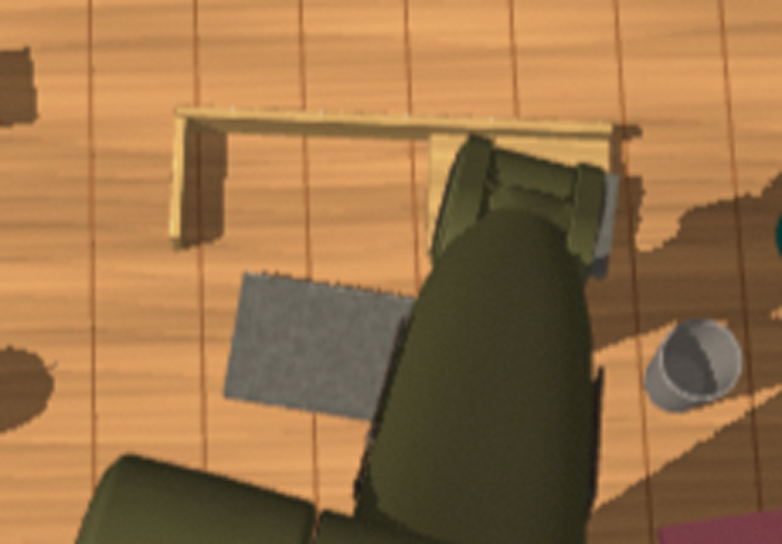

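Request:
carry_out([
  [0.8,0,0],
  [1.4,0,0],
  [2.0,0,0],
  [2.6,0,0],
  [3.2,0.2,0],
  [3.8,0.5,0],
  [4.4,0.8,0],
  [5.0,1.1,0],
], twist=[0,0,0,0,0,0,0,0])

```text
time: 5.05
position: [0.4513, -0.0802, 0.0291]
orientation: [-2.294, -2.146, 0.001]
ft_force: [-0.6, -3.4, 1.7]
opening: 0.0513
```

```bash
python3 -c "
from h import *
st()
f=grab_frame('top');W=cloud(f)
print(rect_of(f,'large_book',(.44,0),.014,.035))
f=grab_frame('side');save('s2.png',cv2.resize(f['img'][120:320,240:480],None,fx=3.,fy=3.,interpolation=cv2.INTER_CUBIC))
r=rect_of(f,'large_book',(.44,0),.014,.035);print(r,w2r(np.array(r['c'])/1000))
"
```

```text
t 5.05 rest xy mm [-194.7 -201.6] z 29.1 world [ 0.451 -0.08   0.029] yaw rel rest deg 90.0 tilt -1.0 F [-0.6 -3.4  1.7] open 51.3 q [-0.18, 0.27, -0.68, 0.62, -0.0, 1.46]
{'p': 0.66, 'n': 1325, 'zmed': 0.0219, 'c': [448.3, 35.4], 'size': [116.2, 130.0], 'yaw_deg': -3.3, 'med': [450.1, 40.6]}
{'p': 0.97, 'n': 1289, 'zmed': 0.0212, 'c': [448.6, 17.7], 'size': [121.5, 174.0], 'yaw_deg': -2.47, 'med': [444.6, 24.7]} [-0.20391361 -0.10412248]
```

View pics/s2.png

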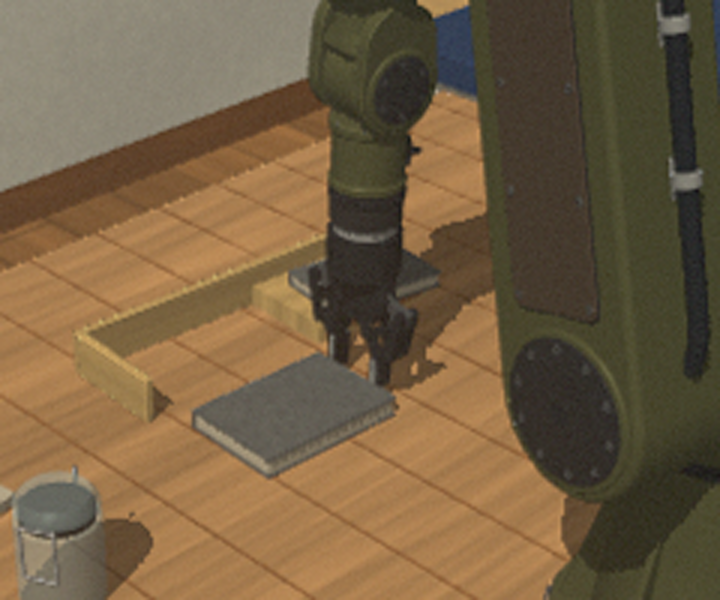

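Request:
carry_out([
  [-0.6,0,-0.5],
  [-0.6,0,-4],
  [0,-1,-8],
  [2,-3,-8],
  [4,-5,-8],
  [6,-7,-8],
  [8,-8.2,-8],
  [9.6,-8.2,-8],
], twist=[0,-0.15,-0.33,-0.51,-0.69,-0.87,-1.05,-1.23], fingers=0.9)

```text
time: 6.25
position: [0.3751, 0.0211, 0.1095]
orientation: [-0.627, -3.078, -0.001]
ft_force: [-0.4, -0.2, 0.6]
opening: 0.0771
```

```bash
python3 -c "
from h import *
plan(-277,-105,30,180)
"
```

```text
t 6.25 rest xy mm [-277.5 -105.7] z 109.5 world [0.375 0.021 0.109] yaw rel rest deg 160.78 tilt -1.0 F [-0.4 -0.2  0.6] open 77.1 q [0.06, 0.01, -0.76, 0.8, 0.0, 0.46]
travel cm [-0.03  0.08  7.95] twist -0.3354 r 0.376
```

Request:
carry_out([
  [0,0,0],
  [0,0,0],
  [0,0,2],
  [0,0,3.5],
  [0,0,5],
  [0,0,6.2],
  [0,0,7.2],
  [0,0,8.0],
], twist=[-0.16,-0.335,-0.335,-0.335,-0.335,-0.335,-0.335,-0.335])

```text
time: 7.25
position: [0.3762, 0.0206, 0.0289]
orientation: [0.115, 3.139, 0.0]
ft_force: [0.4, -0.2, 0.0]
opening: 0.0769
```

```bash
python3 -c "
from h import *
plan(-277,-105,30,180)
f=grab_frame('side');save('s3.png',cv2.resize(f['img'][120:320,240:480],None,fx=3.,fy=3.,interpolation=cv2.INTER_CUBIC))
"
```

```text
t 7.25 rest xy mm [-276.3 -106. ] z 28.9 world [0.376 0.021 0.029] yaw rel rest deg 179.64 tilt -1.0 F [ 0.4 -0.2  0. ] open 76.9 q [0.05, 0.14, -0.86, 0.57, 0.0, 0.13]
travel cm [ 0.07  0.1  -0.11] twist -0.0063 r 0.376
```

View pics/s3.png

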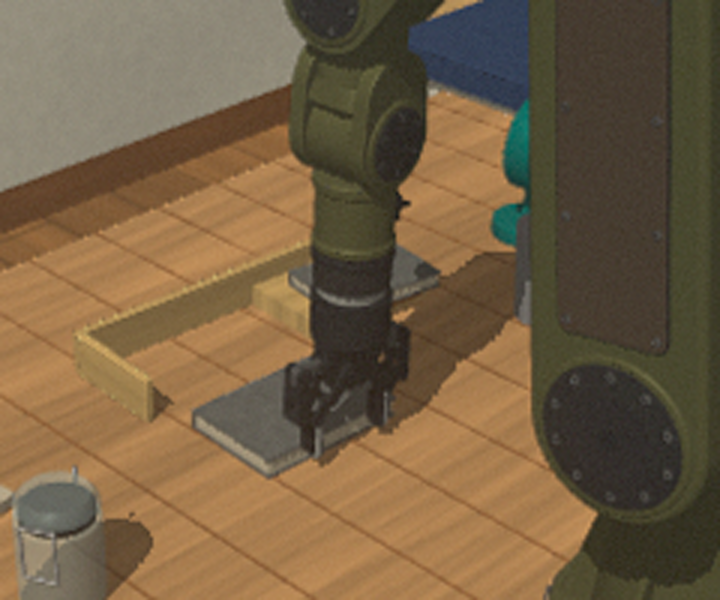

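Request:
carry_out([
  [-0.8,0,0],
  [-2.0,0,0],
  [-4.0,0,0],
  [-6.0,0,0],
  [-8.0,0,0],
  [-10.0,0,0],
  [-11.8,0,0],
  [-13.0,0,0],
], twist=[0,0,0,0,0,0,0,0])

```text
time: 8.3
position: [0.5073, 0.0111, 0.0295]
orientation: [0.115, 3.139, 0.0]
ft_force: [-3.5, 0.2, 2.8]
opening: 0.0771
```

```bash
python3 -c "
from h import *
st()
f=grab_frame('side');
r=rect_of(f,'large_book',(.57,0.03),.014,.03);print(r,w2r(np.array(r['c'])/1000))
save('s4.png',cv2.resize(f['img'][120:320,240:480],None,fx=3.,fy=3.,interpolation=cv2.INTER_CUBIC))
"
```

```text
t 8.3 rest xy mm [-144.9 -106.8] z 29.5 world [0.507 0.011 0.029] yaw rel rest deg 179.64 tilt -1.0 F [-3.5  0.2  2.8] open 77.1 q [0.02, 0.35, -0.57, 0.66, 0.0, 0.09]
{'p': 0.97, 'n': 625, 'zmed': 0.0212, 'c': [575.0, 7.7], 'size': [121.2, 172.0], 'yaw_deg': -5.6, 'med': [560.4, 43.7]} [-0.07712817 -0.10567562]
```

View pics/s4.png

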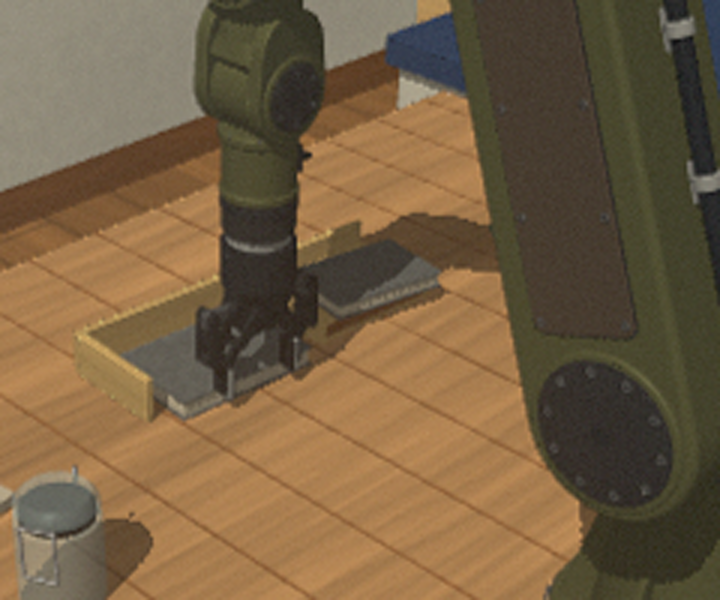

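Request:
carry_out([
  [-0.6,0,0],
  [-1.1,0,0],
  [-1.5,0,0],
  [-1.7,0,0],
  [-1.8,0,0],
  [-1.9,0,0],
  [-2.0,0,0],
  [-2.0,0,0],
], twist=[0,0,0,0,0,0,0,0])

```text
time: 9.4
position: [0.526, 0.0098, 0.0293]
orientation: [0.114, 3.139, -0.0]
ft_force: [-0.9, -0.1, -0.8]
opening: 0.0769
```

```bash
python3 -c "
from h import *
st()"
```

```text
t 9.4 rest xy mm [-126.1 -106.9] z 29.3 world [0.526 0.01  0.029] yaw rel rest deg 179.65 tilt -1.0 F [-0.9 -0.1 -0.8] open 76.9 q [0.02, 0.38, -0.52, 0.67, -0.0, 0.09]
```

Request:
carry_out([
  [-0.1,0,0],
  [-0.15,0,0],
  [-0.2,0,0],
  [-0.25,0,0],
  [-0.3,0,0],
  [-0.35,0,0],
  [-0.4,0,0],
  [-0.4,0,0],
], twist=[0,0,0,0,0,0,0,0])

```text
time: 10.4
position: [0.5276, 0.0096, 0.0291]
orientation: [-0.114, -3.136, -0.0]
ft_force: [-9.1, 0.7, 6.8]
opening: 0.0768
```

```bash
python3 -c "
from h import *
st()"
```

```text
t 10.4 rest xy mm [-124.5 -106.9] z 29.1 world [0.528 0.01  0.029] yaw rel rest deg 179.66 tilt -1.0 F [-9.1  0.7  6.8] open 76.8 q [0.02, 0.38, -0.51, 0.68, 0.0, 0.09]
```

Request:
carry_out([
  [1.0,0,0],
  [1.2,0,-2],
  [0.8,-1,-7],
  [-0.5,-3,-7],
  [-2,-5,-7],
  [-3.5,-7,-7],
  [-4.7,-9,-7],
  [-4.7,-10.1,-7],
], twist=[0,0,0.18,0.36,0.54,0.72,0.9,1.08], fingers=0.6)

```text
time: 11.4
position: [0.5711, -0.096, 0.0997]
orientation: [1.72, 2.626, 0.001]
ft_force: [-0.6, 0.8, -0.4]
opening: 0.0513
```

```bash
python3 -c "
from h import *
plan(-72,-209,30,90)
f=grab_frame('side');
r=rect_of(f,'large_book',(.6,0.03),.014,.03);print(r,w2r(np.array(r['c'])/1000))
r=rect_of(f,'medium_book',(.56,-.2),.034,.055);print(r,r and w2r(np.array(r['c'])/1000))
save('s5.png',cv2.resize(f['img'][120:320,240:480],None,fx=3.,fy=3.,interpolation=cv2.INTER_CUBIC))
"
```

```text
t 11.4 rest xy mm [ -74.1 -209.4] z 99.7 world [ 0.571 -0.096  0.1  ] yaw rel rest deg 117.38 tilt -1.0 F [-0.6  0.8 -0.4] open 51.3 q [-0.17, 0.38, -0.32, 0.87, -0.0, 0.99]
travel cm [-0.05  0.19  6.97] twist 0.4779 r 0.581
{'p': 0.94, 'n': 1076, 'zmed': 0.0214, 'c': [597.0, 7.1], 'size': [129.1, 174.6], 'yaw_deg': -5.46, 'med': [591.7, 9.6]} [-0.05513709 -0.10480797]
{'p': 0.68, 'n': 608, 'zmed': 0.0413, 'c': [558.9, -206.3], 'size': [101.1, 146.9], 'yaw_deg': -8.39, 'med': [553.5, -204.8]} [-0.07892915 -0.32027284]
```

View pics/s5.png

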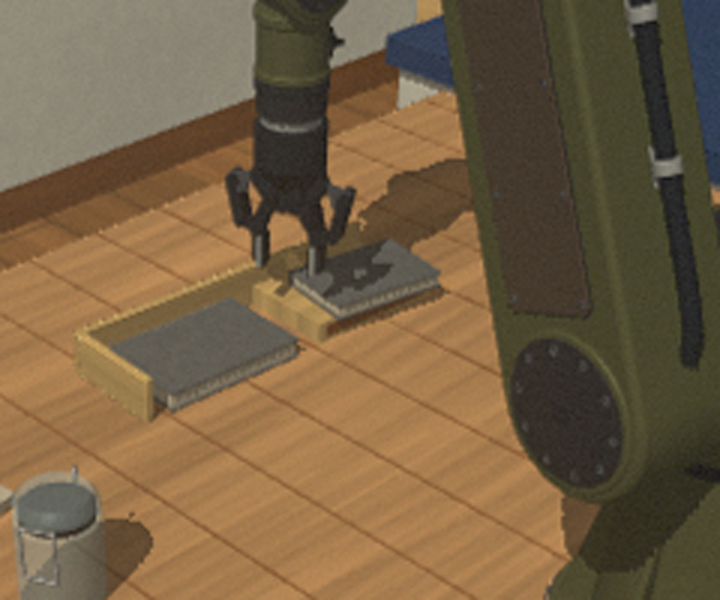

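Request:
carry_out([
  [0,0.1,0],
  [0,0.2,0],
  [0,0.2,0.5],
  [0,0.2,2.5],
  [0,0.2,4.5],
  [0,0.2,6],
  [0,0.2,6.9],
  [0,0.2,6.9],
], twist=[0.18,0.36,0.478,0.478,0.478,0.478,0.478,0.478])

```text
time: 12.55
position: [0.5708, -0.0936, 0.0298]
orientation: [-2.286, -2.154, 0.001]
ft_force: [-1.0, -1.3, -1.1]
opening: 0.051
```

```bash
python3 -c "
from h import *
plan(-72,-209,30,90)
f=grab_frame('side');
save('s6.png',cv2.resize(f['img'][120:320,240:480],None,fx=3.,fy=3.,interpolation=cv2.INTER_CUBIC))
"
```

```text
t 12.55 rest xy mm [ -74.6 -207.1] z 29.8 world [ 0.571 -0.094  0.03 ] yaw rel rest deg 90.44 tilt -1.0 F [-1.  -1.3 -1.1] open 51.0 q [-0.16, 0.46, -0.39, 0.72, 0.0, 1.47]
travel cm [-0.2   0.26 -0.02] twist 0.0076 r 0.581
```

View pics/s6.png

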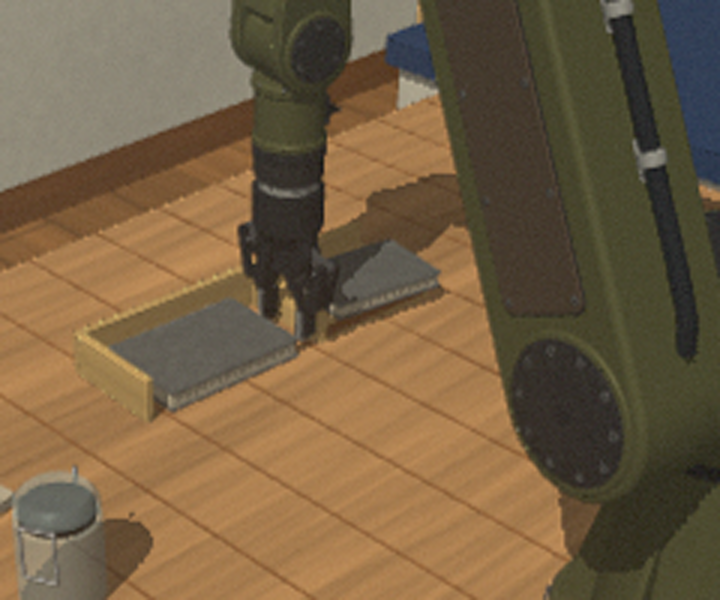

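Request:
carry_out([
  [0.7,0,0],
  [1.3,0,0],
  [1.9,0,0],
  [2.3,0,0],
  [2.6,0.05,0],
  [2.8,0.1,0],
  [3.0,0.1,0],
  [3.1,0.1,0],
], twist=[0.008,0.008,0.008,0.008,0.008,0.008,0.008,0.008])

```text
time: 13.6
position: [0.5737, -0.0668, 0.0306]
orientation: [2.293, 2.139, -0.01]
ft_force: [-2.1, -16.2, 5.5]
opening: 0.0514
```

```bash
python3 -c "
from h import *
st()
f=grab_frame('side');
save('s7.png',cv2.resize(f['img'][170:320,240:420],None,fx=4.,fy=4.,interpolation=cv2.INTER_CUBIC))
"
```

```text
t 13.6 rest xy mm [ -73.5 -180.1] z 30.6 world [ 0.574 -0.067  0.031] yaw rel rest deg 89.82 tilt -1.0 F [ -2.1 -16.2   5.5] open 51.4 q [-0.11, 0.45, -0.39, 0.72, -0.01, 1.53]
```

View pics/s7.png

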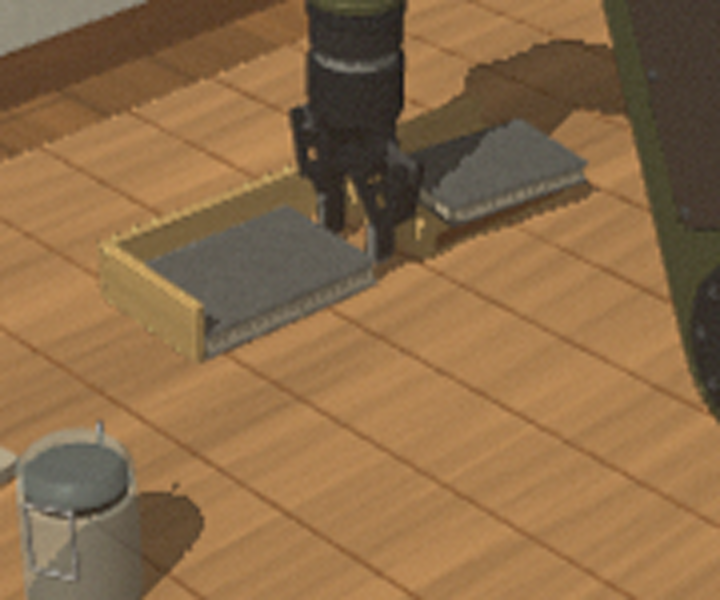

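Request:
carry_out([
  [-0.8,0,0],
  [-1.0,0,-2],
  [-1.5,0,-6],
  [-4,-1.5,-8],
  [-7,-3.5,-8],
  [-10,-5.5,-8],
  [-12.5,-7.5,-8],
  [-14.2,-8.5,-8],
], twist=[0,0,0,-0.18,-0.36,-0.54,-0.72,-0.9])

```text
time: 14.65
position: [0.4782, -0.1987, 0.1098]
orientation: [-1.126, -2.931, -0.003]
ft_force: [-0.1, 0.3, 1.2]
opening: 0.0513
```

```bash
python3 -c "
from h import *
plan(-156,-321,50,180)
f=grab_frame('side');W=cloud(f)
r=rect_of(f,'large_book',(.6,0.03),.014,.03);print(r,w2r(np.array(r['c'])/1000))
s=sense();D=np.hypot(W[...,0]-s['position'][0],W[...,1]-s['position'][1])
m=(D<.06)&(W[...,2]>.06);P=W[m];print(len(P),'tip min z rel TCP',np.sort(P[:,2])[:12]-s['position'][2])
f=grab_frame('top');W=cloud(f)
r=rect_of(f,'large_book',(.6,0.03),.014,.03);print(r,w2r(np.array(r['c'])/1000))
save('t8.png',cv2.resize(f['img'][140:300,250:480],None,fx=3.4,fy=3.4,interpolation=cv2.INTER_CUBIC))
"
```

```text
t 14.65 rest xy mm [-160.  -318.1] z 109.8 world [ 0.478 -0.199  0.11 ] yaw rel rest deg 141.81 tilt -1.0 F [-0.1  0.3  1.2] open 51.3 q [-0.4, 0.27, -0.46, 0.85, 0.0, 0.34]
travel cm [-0.5   0.01  5.98] twist -0.6666 r 0.523
{'p': 0.6, 'n': 966, 'zmed': 0.0212, 'c': [595.4, 22.9], 'size': [123.8, 177.2], 'yaw_deg': -3.53, 'med': [589.1, 19.6]} [-0.05778662 -0.08914975]
3792 tip min z rel TCP [-0.0199504  -0.01836202 -0.01576051 -0.01497062 -0.01455487 -0.01441226
 -0.01306145 -0.01244025 -0.01165919 -0.01132681 -0.01035609 -0.0102382 ]
{'p': 0.86, 'n': 1801, 'zmed': 0.0215, 'c': [595.9, 26.1], 'size': [117.9, 168.5], 'yaw_deg': -3.21, 'med': [595.4, 25.6]} [-0.05750101 -0.08592354]
```

View pics/t8.png

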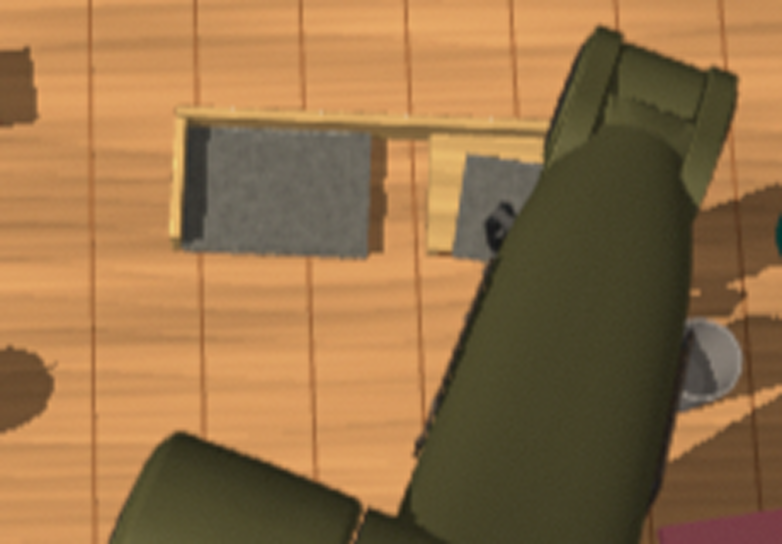

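Request:
carry_out([
  [-0.2,0,0],
  [-0.4,0,0],
  [-0.4,0,0],
  [-0.4,0,1],
  [-0.4,0,3],
  [-0.4,0,4.5],
  [-0.4,0,5.9],
  [-0.4,0,5.9],
], twist=[-0.18,-0.36,-0.54,-0.667,-0.667,-0.667,-0.667,-0.667])

```text
time: 15.85
position: [0.4817, -0.2009, 0.0501]
orientation: [-0.113, -3.137, -0.002]
ft_force: [-0.0, 0.2, 0.3]
opening: 0.0512
```

```bash
python3 -c "
from h import *
plan(-104,-321,51,180)
"
```

```text
t 15.85 rest xy mm [-156.3 -320. ] z 50.1 world [ 0.482 -0.201  0.05 ] yaw rel rest deg 179.7 tilt -1.0 F [-0.   0.2  0.3] open 51.2 q [-0.4, 0.34, -0.51, 0.72, 0.0, -0.32]
travel cm [-5.23 -0.07 -0.1 ] twist -0.0052 r 0.572
```

Request:
carry_out([
  [-1.0,0,0],
  [-2.0,0,0],
  [-2.8,0,0],
  [-3.5,0,0],
  [-4.2,0,0],
  [-4.7,0,0],
  [-5.1,0,0],
  [-5.4,0,0],
], twist=[-0.005,-0.005,-0.005,-0.005,-0.005,-0.005,-0.005,-0.005])

```text
time: 16.85
position: [0.5331, -0.205, 0.0508]
orientation: [-0.105, -3.133, -0.0]
ft_force: [-15.5, 1.5, 11.9]
opening: 0.0512
```

```bash
python3 -c "
from h import *
st()
f=grab_frame('side')
r=rect_of(f,'medium_book',(.59,-.2),.034,.055);print(r,r and w2r(np.array(r['c'])/1000))
save('s9.png',cv2.resize(f['img'][120:320,240:480],None,fx=3.,fy=3.,interpolation=cv2.INTER_CUBIC))
"
```

```text
t 16.85 rest xy mm [-104.7 -320.7] z 50.8 world [ 0.533 -0.205  0.051] yaw rel rest deg 179.97 tilt -1.0 F [-15.5   1.5  11.9] open 51.2 q [-0.37, 0.42, -0.38, 0.77, -0.0, -0.3]
{'p': 0.76, 'n': 395, 'zmed': 0.0411, 'c': [593.2, -198.8], 'size': [103.3, 139.1], 'yaw_deg': -4.58, 'med': [590.4, -169.8]} [-0.0452053 -0.3105034]
```

View pics/s9.png

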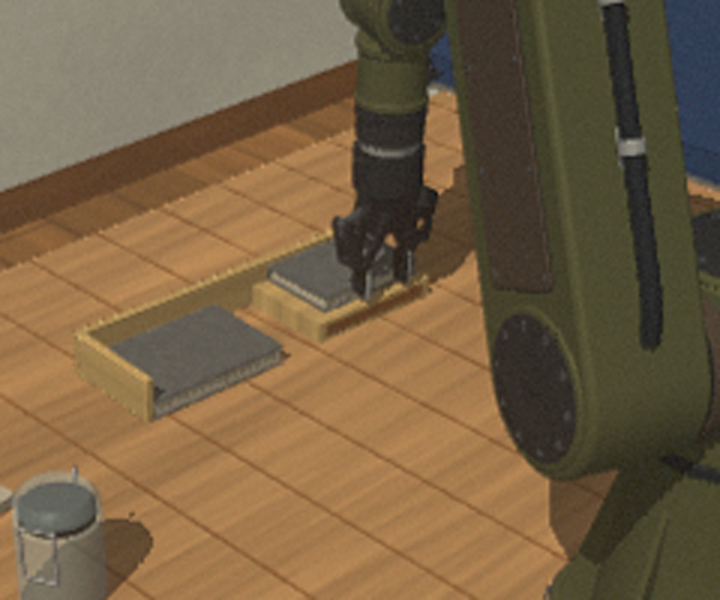

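Request:
carry_out([
  [1.0,0,0],
  [1.2,0,-2],
  [0.8,-1,-6],
  [-0.5,-3,-6],
  [-2,-5,-6],
  [-3.5,-7,-6],
  [-4.8,-9,-6],
  [-5.2,-9.6,-6],
], twist=[0,0,0.18,0.36,0.54,0.72,0.9,1.08])

```text
time: 17.95
position: [0.583, -0.3061, 0.1113]
orientation: [1.712, 2.632, 0.001]
ft_force: [-0.8, -0.1, -0.5]
opening: 0.0511
```

```bash
python3 -c "
from h import *
plan(-50,-416,50,90)
f=grab_frame('side')
r=rect_of(f,'medium_book',(.59,-.2),.034,.055);print(r,r and w2r(np.array(r['c'])/1000))
save('s10.png',cv2.resize(f['img'][120:320,240:480],None,fx=3.,fy=3.,interpolation=cv2.INTER_CUBIC))
f=grab_frame('top');W=cloud(f)
r=rect_of(f,'medium_book',(.59,-.2),.034,.055);print(r,r and w2r(np.array(r['c'])/1000))
"
```

```text
t 17.95 rest xy mm [ -48.2 -418.2] z 111.3 world [ 0.583 -0.306  0.111] yaw rel rest deg 117.72 tilt -1.0 F [-0.8 -0.1 -0.5] open 51.1 q [-0.48, 0.5, -0.1, 0.97, 0.0, 0.67]
travel cm [ 0.29 -0.06  6.13] twist 0.4839 r 0.656
{'p': 0.61, 'n': 635, 'zmed': 0.0411, 'c': [592.9, -203.3], 'size': [103.3, 147.4], 'yaw_deg': -1.87, 'med': [588.2, -195.8]} [-0.0452047  -0.31501339]
{'p': 0.82, 'n': 1103, 'zmed': 0.0415, 'c': [590.1, -202.1], 'size': [99.6, 134.5], 'yaw_deg': -5.16, 'med': [594.0, -193.7]} [-0.04807846 -0.31400268]
```

View pics/s10.png

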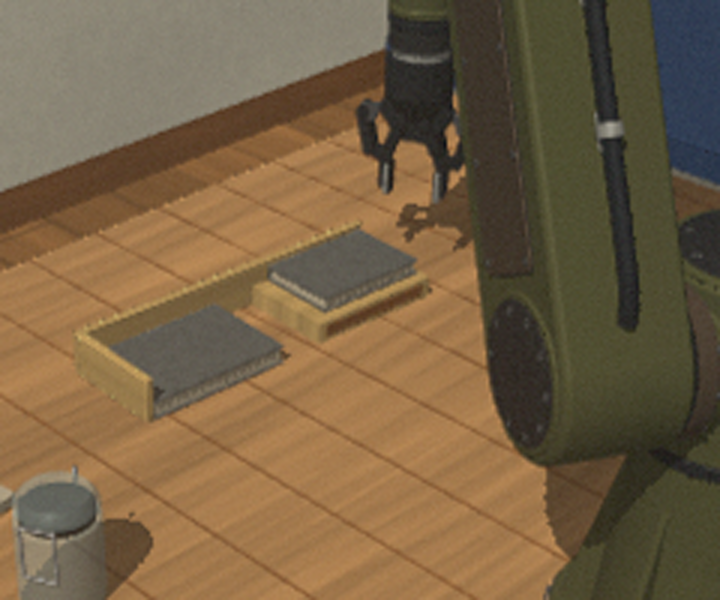

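Request:
carry_out([
  [0,0,0],
  [0,0,0],
  [0,0,0.5],
  [0,0,2.5],
  [0,0,4.5],
  [0,0,5.6],
  [0,0,6.1],
  [0,0,6.1],
], twist=[0.18,0.36,0.484,0.484,0.484,0.484,0.484,0.484])

```text
time: 19.15
position: [0.5819, -0.3046, 0.0504]
orientation: [2.286, 2.155, 0.0]
ft_force: [0.3, -1.2, 0.5]
opening: 0.0513
```

```bash
python3 -c "
from h import *
plan(-50,-158,50,90)
"
```

```text
t 19.15 rest xy mm [ -49.4 -416.8] z 50.4 world [ 0.582 -0.305  0.05 ] yaw rel rest deg 90.43 tilt -1.0 F [ 0.3 -1.2  0.5] open 51.3 q [-0.48, 0.56, -0.16, 0.85, 0.0, 1.15]
travel cm [25.88  0.13  0.04] twist 0.0075 r 0.6
```

Request:
carry_out([
  [1.5,0,0],
  [3.2,0,0],
  [5.0,0,0],
  [7.0,0,0],
  [9.0,0.05,0],
  [11.0,0.05,0],
  [13.0,0.1,0],
  [14.5,0.1,0],
], twist=[0.008,0.008,0.008,0.008,0.008,0.008,0.008,0.008])

```text
time: 20.15
position: [0.5913, -0.1582, 0.05]
orientation: [-2.294, -2.145, -0.0]
ft_force: [-0.1, -0.8, -0.0]
opening: 0.0512
```

```bash
python3 -c "
from h import *
plan(-50,-158,50,90)
f=grab_frame('side')
r=rect_of(f,'medium_book',(.59,-.08),.034,.055);print(r,r and w2r(np.array(r['c'])/1000))
save('s11.png',cv2.resize(f['img'][120:320,240:480],None,fx=3.,fy=3.,interpolation=cv2.INTER_CUBIC))
"
```

```text
t 20.15 rest xy mm [ -49.8 -270.1] z 50.0 world [ 0.591 -0.158  0.05 ] yaw rel rest deg 89.97 tilt -1.0 F [-0.1 -0.8 -0. ] open 51.2 q [-0.26, 0.49, -0.29, 0.8, 0.0, 1.38]
travel cm [ 1.121e+01 -2.000e-02  1.000e-02] twist -0.0005 r 0.6
{'p': 0.65, 'n': 687, 'zmed': 0.0405, 'c': [598.5, -77.3], 'size': [104.4, 146.7], 'yaw_deg': -3.52, 'med': [594.7, -73.0]} [-0.04801512 -0.18892032]
```

View pics/s11.png

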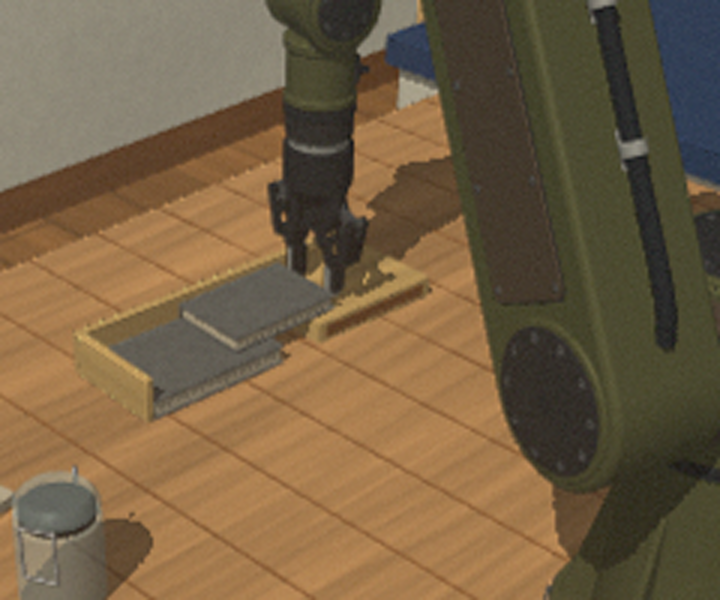

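Medium book is sliding cleanly onto the large one. Continuing to near the end wall.

Request:
carry_out([
  [1.2,0,0],
  [2.8,0,0],
  [4.6,0,0],
  [6.4,0,0],
  [8.2,0,0],
  [9.6,0,0],
  [10.6,0,0],
  [11.2,0,0],
], twist=[0,0,0,0,0,0,0,0])

```text
time: 21.25
position: [0.5992, -0.0477, 0.0503]
orientation: [2.295, 2.145, -0.0]
ft_force: [1.0, -1.2, -0.4]
opening: 0.0515
```

Request:
carry_out([
  [0.2,0,0],
  [0.4,0,0],
  [0.55,0,0],
  [0.7,0,0],
  [0.8,0,0],
  [0.9,0,0],
  [1.0,0,0],
  [1.1,0,0],
], twist=[0,0,0,0,0,0,0,0])

```text
time: 22.25
position: [0.5998, -0.0387, 0.0504]
orientation: [2.295, 2.142, -0.004]
ft_force: [-0.9, -8.0, 0.8]
opening: 0.0511
```

```bash
python3 -c "
from h import *
st()
f=grab_frame('side')
r=rect_of(f,'medium_book',(.61,.04),.034,.055);print(r,r and w2r(np.array(r['c'])/1000))
save('s12.png',cv2.resize(f['img'][120:320,240:480],None,fx=3.,fy=3.,interpolation=cv2.INTER_CUBIC))
"
```

```text
t 22.25 rest xy mm [ -49.3 -150.3] z 50.4 world [ 0.6   -0.039  0.05 ] yaw rel rest deg 89.88 tilt -1.0 F [-0.9 -8.   0.8] open 51.1 q [-0.06, 0.47, -0.32, 0.79, -0.0, 1.58]
{'p': 0.79, 'n': 733, 'zmed': 0.0395, 'c': [607.0, 42.6], 'size': [110.7, 157.6], 'yaw_deg': 0.87, 'med': [605.4, 37.2]} [-0.04752543 -0.0687204 ]
```

View pics/s12.png

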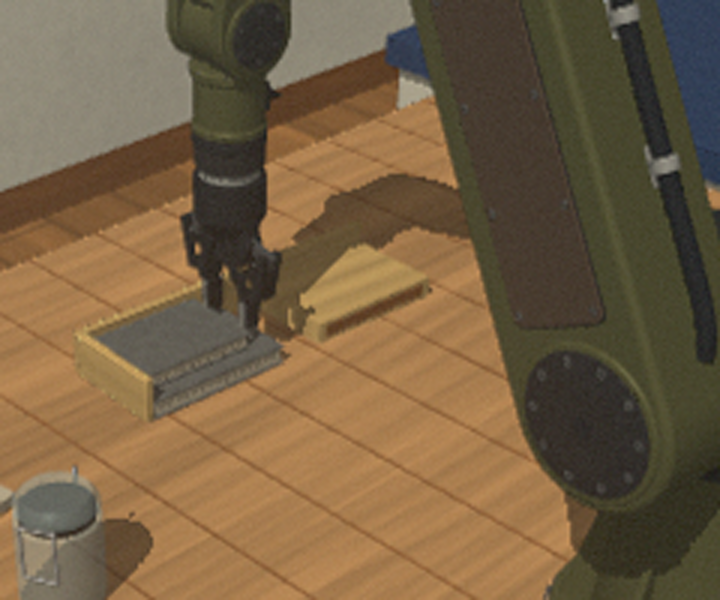

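Request:
carry_out([
  [-0.9,0,0],
  [-1.0,0,-2],
  [-0.5,-1,-5],
  [1,-2.5,-5],
  [3,-4,-5],
  [5,-5.5,-5],
  [6.5,-6.5,-5],
  [7.3,-7.2,-5],
], twist=[0,0,-0.18,-0.36,-0.54,-0.72,-0.9,-1.08])

```text
time: 23.35
position: [0.5325, 0.0415, 0.1004]
orientation: [-0.856, -3.022, -0.002]
ft_force: [0.1, 0.1, 0.2]
opening: 0.051
```

```bash
python3 -c "
from h import *
plan(-120,-74,51,180)
f=grab_frame('top');W=cloud(f)
r=rect_of(f,'medium_book',(.61,.04),.034,.055);print(r,r and w2r(np.array(r['c'])/1000))
save('t13.png',cv2.resize(f['img'][140:300,250:480],None,fx=3.4,fy=3.4,interpolation=cv2.INTER_CUBIC))
"
```

```text
t 23.35 rest xy mm [-121.8  -74.8] z 100.4 world [0.533 0.041 0.1  ] yaw rel rest deg 152.2 tilt -1.0 F [0.1 0.1 0.2] open 51.0 q [0.08, 0.3, -0.43, 0.84, 0.0, 0.63]
travel cm [-0.12  0.15  4.94] twist -0.4852 r 0.536
{'p': 0.43, 'n': 27, 'zmed': 0.0399, 'c': [624.3, 106.5], 'size': [6.0, 39.4], 'yaw_deg': 83.61, 'med': [622.2, 106.8]} [-0.03452286 -0.00380944]
```

View pics/t13.png

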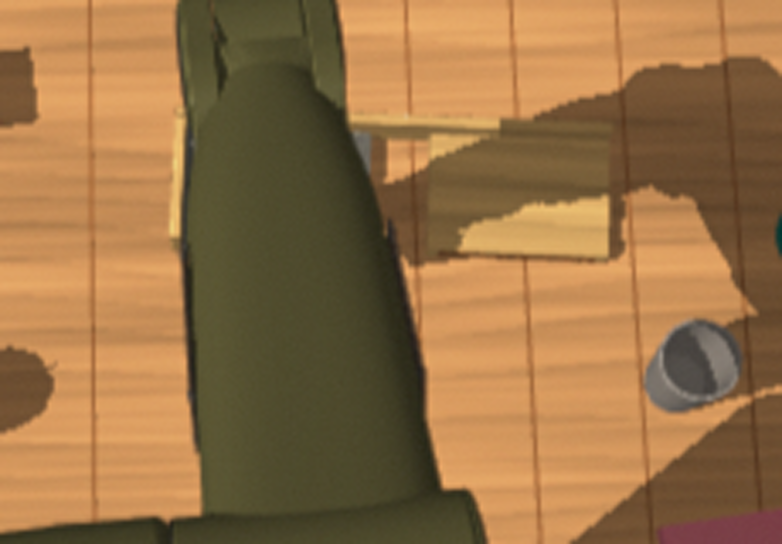

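Request:
carry_out([
  [0,0,0],
  [0,0,0],
  [0,0,1],
  [0,0,2.5],
  [0,0,4],
  [0,0,4.9],
  [0,0,4.9],
  [0,0,4.9],
], twist=[-0.18,-0.36,-0.485,-0.485,-0.485,-0.485,-0.485,-0.485])

```text
time: 24.45
position: [0.5333, 0.0405, 0.0515]
orientation: [0.117, 3.139, 0.0]
ft_force: [0.4, -0.1, 0.4]
opening: 0.0511
```

Request:
carry_out([
  [-0.4,0,0],
  [-0.8,0,0],
  [-1.1,0,0],
  [-1.4,0,0],
  [-1.6,0,0],
  [-1.8,0,0],
  [-2.0,0,0],
  [-2.1,0,0],
], twist=[0,0,0,0,0,0,0,0])

```text
time: 25.45
position: [0.5499, 0.0392, 0.0507]
orientation: [-0.115, -3.132, -0.001]
ft_force: [-12.7, 1.5, 11.1]
opening: 0.0514
```

```bash
python3 -c "
from h import *
st()
f=grab_frame('side')
save('s14.png',cv2.resize(f['img'][120:320,240:480],None,fx=3.,fy=3.,interpolation=cv2.INTER_CUBIC))
"
```

```text
t 25.45 rest xy mm [-104.3  -76. ] z 50.7 world [0.55  0.039 0.051] yaw rel rest deg 179.63 tilt -1.0 F [-12.7   1.5  11.1] open 51.4 q [0.07, 0.39, -0.43, 0.75, 0.0, 0.14]
```

View pics/s14.png

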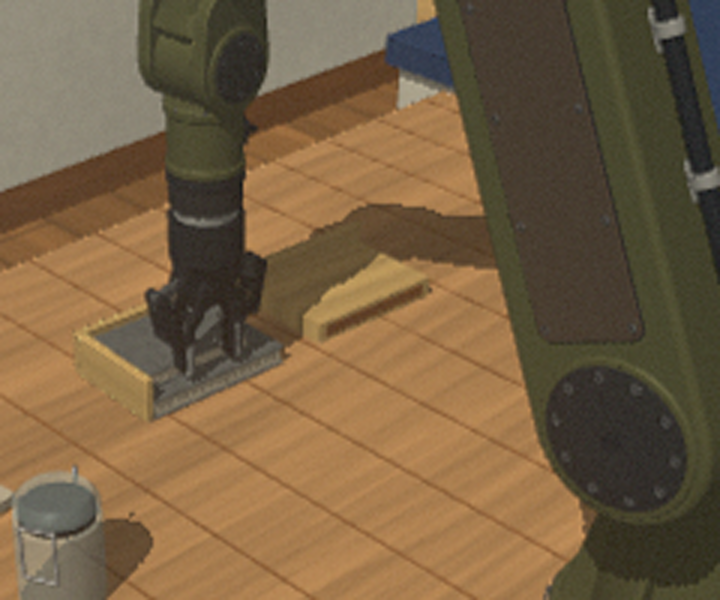

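Request:
carry_out([
  [1.2,0,-0.5],
  [1.8,0,-5],
  [2.0,4,-8],
  [2.2,10,-9],
  [2.5,16,-9],
  [2.7,22,-9],
  [3.0,28,-9],
  [3.0,32.6,-9],
], twist=[0,0.1,0.28,0.46,0.64,0.82,1.0,1.18], fingers=1.0)

```text
time: 26.5
position: [0.548, 0.369, 0.1418]
orientation: [1.849, 2.539, 0.003]
ft_force: [1.9, -0.9, -0.2]
opening: 0.0855
```

```bash
python3 -c "
from h import *
plan(-132,251.3,22,105.1)
f=grab_frame('side')
r=rect_of(f,'medium_book',(.61,.04),.034,.055);print(r,r and w2r(np.array(r['c'])/1000))
save('s15.png',cv2.resize(f['img'][170:370,130:400],None,fx=2.9,fy=2.9,interpolation=cv2.INTER_CUBIC))
f=grab_frame('top')
r=rect_of(f,'medium_book',(.61,.04),.034,.055);print(r,r and w2r(np.array(r['c'])/1000))
save('t15.png',cv2.resize(f['img'][140:300,150:400],None,fx=3.2,fy=3.2,interpolation=cv2.INTER_CUBIC))
W=cloud(f)
s=sense();D=np.hypot(W[...,0]-s['position'][0],W[...,1]-s['position'][1])
"
```

```text
t 26.5 rest xy mm [-128.2  253.1] z 141.8 world [0.548 0.369 0.142] yaw rel rest deg 111.71 tilt -1.0 F [ 1.9 -0.9 -0.2] open 85.5 q [0.59, 0.48, -0.06, 1.03, -0.0, 1.85]
travel cm [-0.03 -0.44 11.98] twist 0.1154 r 0.657
{'p': 0.93, 'n': 663, 'zmed': 0.0395, 'c': [607.1, 41.8], 'size': [102.1, 141.7], 'yaw_deg': -3.43, 'med': [604.3, 41.4]} [-0.04737233 -0.06951196]
{'p': 0.57, 'n': 1221, 'zmed': 0.0394, 'c': [606.5, 41.0], 'size': [98.5, 139.8], 'yaw_deg': -3.41, 'med': [607.6, 40.0]} [-0.04791767 -0.07035017]
```

View pics/s15.png

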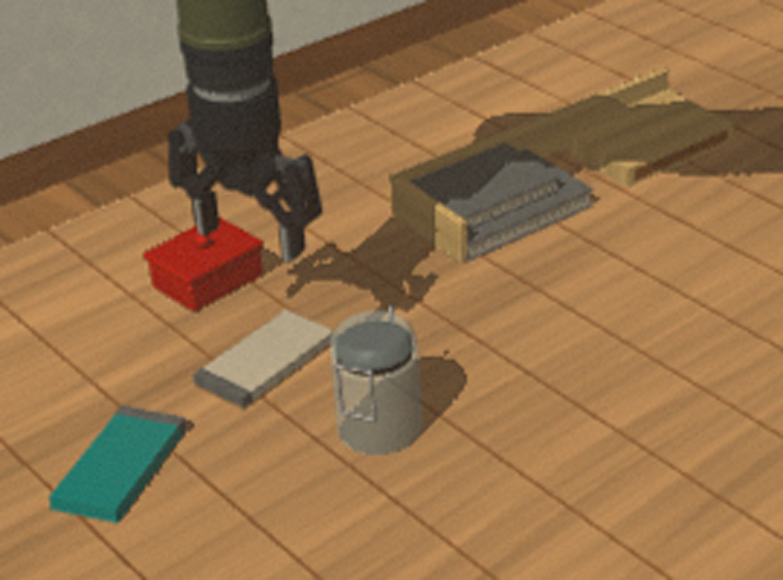

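View pics/t15.png

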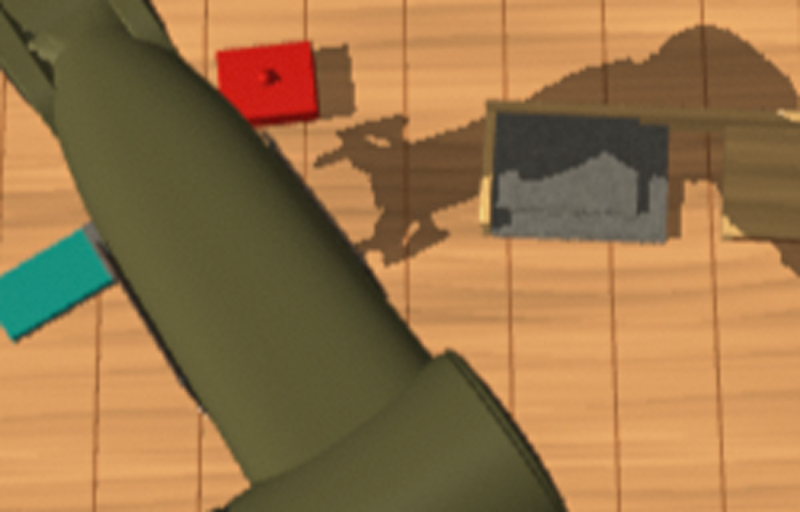

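Request:
carry_out([
  [0,-0.4,1],
  [0,-0.4,4],
  [0,-0.4,7],
  [0,-0.4,9.5],
  [0,-0.4,10.8],
  [0,-0.4,11.5],
  [0,-0.4,11.9],
  [0,-0.4,11.9],
], twist=[0.115,0.115,0.115,0.115,0.115,0.115,0.115,0.115])

```text
time: 27.7
position: [0.5446, 0.3651, 0.0228]
orientation: [1.986, 2.434, 0.001]
ft_force: [-0.1, 0.2, 0.0]
opening: 0.0853
```

```bash
python3 -c "
from h import *
plan(-132,251.3,22,105.1)
f=grab_frame('side')
save('s16.png',cv2.resize(f['img'][230:350,140:300],None,fx=4.8,fy=4.8,interpolation=cv2.INTER_CUBIC))
"
```

```text
t 27.7 rest xy mm [-131.3  248.9] z 22.8 world [0.545 0.365 0.023] yaw rel rest deg 105.39 tilt -1.0 F [-0.1  0.2  0. ] open 85.3 q [0.59, 0.58, -0.19, 0.8, -0.0, 1.96]
travel cm [ 0.25 -0.01  0.08] twist 0.0051 r 0.657
```

View pics/s16.png

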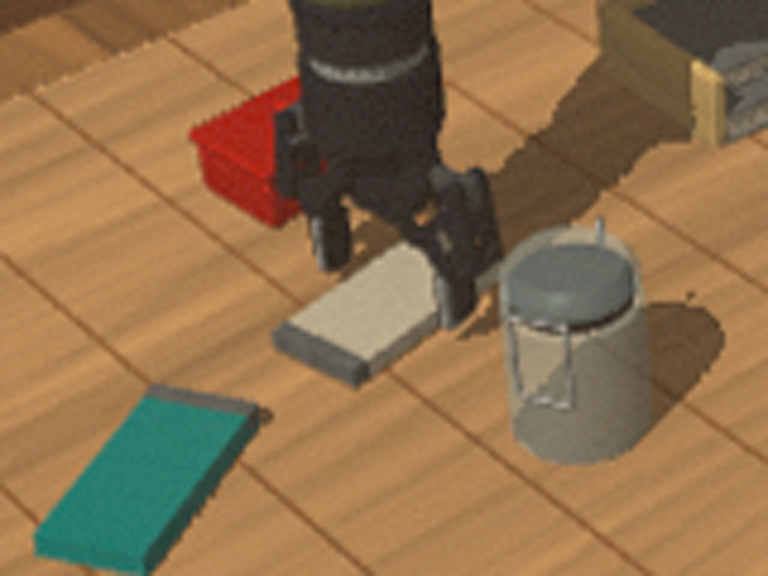

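Request:
carry_out([
  [0.2,0,0.2],
  [0.2,0,0.2],
  [0.2,0,0.2],
  [0.2,0,0.2],
  [0.2,0,0.2],
  [0.2,0,0.2],
  [0.2,0,0.2],
  [0.2,0,0.2],
], twist=[0,0,0,0,0,0,0,0], fingers=0.0, squeeze=35)

```text
time: 28.75
position: [0.5442, 0.3675, 0.0209]
orientation: [-1.986, -2.434, -0.002]
ft_force: [0.0, 1.9, 5.5]
opening: 0.0614
```

Request:
carry_out([
  [0,0,-0.2],
  [0,0,-0.6],
  [0,0,-1.5],
  [0,0,-3],
  [0,0,-4.5],
  [0,0,-6],
  [0,0,-7],
  [0,0,-7],
], twist=[0,0,0,0,0,0,0,0])

```text
time: 29.75
position: [0.5445, 0.3673, 0.0916]
orientation: [1.986, 2.434, 0.003]
ft_force: [0.5, 0.2, -1.0]
opening: 0.0611
```

```bash
python3 -c "
from h import *
plan(-60,-80,120,90)
f=grab_frame('side')
W=cloud(f)
r=rect_of(f,'notepad',(.544,.367),.05,.12);print(r)
save('s17.png',cv2.resize(f['img'][200:350,130:300],None,fx=4.,fy=4.,interpolation=cv2.INTER_CUBIC))
"
```

```text
t 29.75 rest xy mm [-131.5  251.1] z 91.6 world [0.545 0.367 0.092] yaw rel rest deg 105.39 tilt -1.0 F [ 0.5  0.2 -1. ] open 61.1 q [0.59, 0.52, -0.13, 0.93, -0.0, 1.96]
travel cm [-33.82  -1.89  -2.87] twist 0.2687 r 0.595
{'p': 0.64, 'n': 515, 'zmed': 0.084, 'c': [542.5, 372.4], 'size': [67.1, 122.7], 'yaw_deg': 13.24, 'med': [533.5, 394.7]}
```

View pics/s17.png

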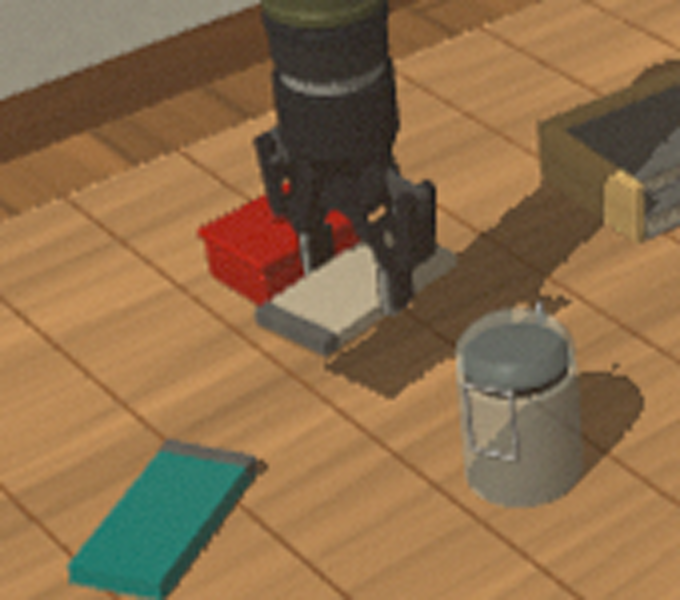

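Request:
carry_out([
  [-2,0,-1.9],
  [-7,-0.3,-1.9],
  [-12.5,-0.5,-1.9],
  [-18,-0.8,-1.9],
  [-23.5,-1,-1.9],
  [-28.5,-1.3,-1.9],
  [-32,-1.5,-1.9],
  [-33.3,-1.5,-1.9],
], twist=[0,0.05,0.1,0.15,0.2,0.25,0.269,0.269])

```text
time: 30.85
position: [0.596, 0.0347, 0.1099]
orientation: [2.298, 2.142, -0.0]
ft_force: [0.7, 0.2, -0.6]
opening: 0.061
```

```bash
python3 -c "
from h import *
plan(-58,-74,62,90)
f=grab_frame('side')
W=cloud(f)
r=rect_of(f,'notepad',(.596,.038),.08,.13);print(r, r and w2r(np.array(r['c'])/1000))
save('s18.png',cv2.resize(f['img'][120:320,200:440],None,fx=3.,fy=3.,interpolation=cv2.INTER_CUBIC))
"
```

```text
t 30.85 rest xy mm [-58.  -77.3] z 109.9 world [0.596 0.035 0.11 ] yaw rel rest deg 89.8 tilt -1.0 F [ 0.7  0.2 -0.6] open 61.0 q [0.06, 0.4, -0.26, 0.91, -0.0, 1.7]
travel cm [ 0.34 -0.    4.79] twist -0.0036 r 0.597
{'p': 0.64, 'n': 442, 'zmed': 0.1018, 'c': [595.3, 37.7], 'size': [70.2, 132.2], 'yaw_deg': -3.63, 'med': [587.4, 58.4]} [-0.05887282 -0.07438932]
```

View pics/s18.png

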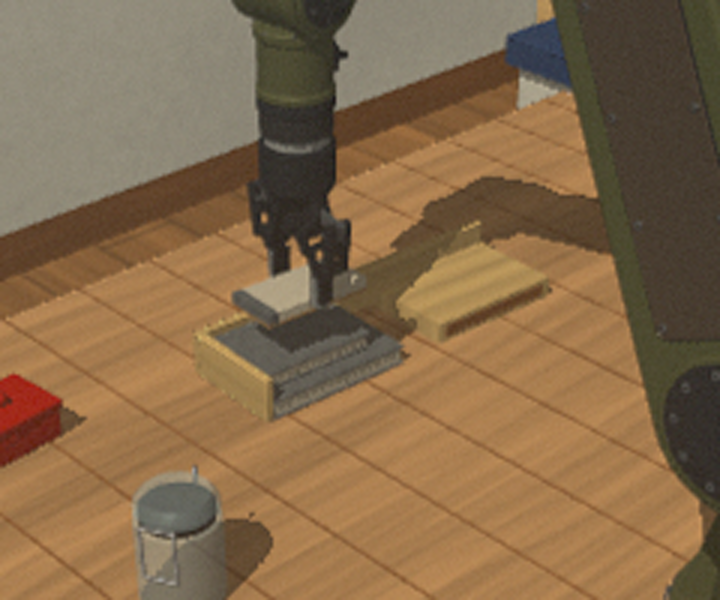

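Request:
carry_out([
  [0,0,0.8],
  [0,0,2],
  [0,0,3.2],
  [0,0,4.0],
  [0,0,4.4],
  [0,0,4.7],
  [0,0,4.9],
  [0,0,4.9],
], twist=[-0.004,-0.004,-0.004,-0.004,-0.004,-0.004,-0.004,-0.004])

```text
time: 31.95
position: [0.5963, 0.0377, 0.0609]
orientation: [2.29, 2.15, 0.001]
ft_force: [-1.3, -0.8, 2.1]
opening: 0.061
```

```bash
python3 -c "
from h import *
st()
f=grab_frame('side')
save('s19.png',cv2.resize(f['img'][170:290,240:380],None,fx=5.,fy=5.,interpolation=cv2.INTER_CUBIC))
"
```

```text
t 31.95 rest xy mm [-57.9 -74.4] z 60.9 world [0.596 0.038 0.061] yaw rel rest deg 90.21 tilt -1.0 F [-1.3 -0.8  2.1] open 61.0 q [0.06, 0.45, -0.32, 0.8, 0.0, 1.7]
```

View pics/s19.png

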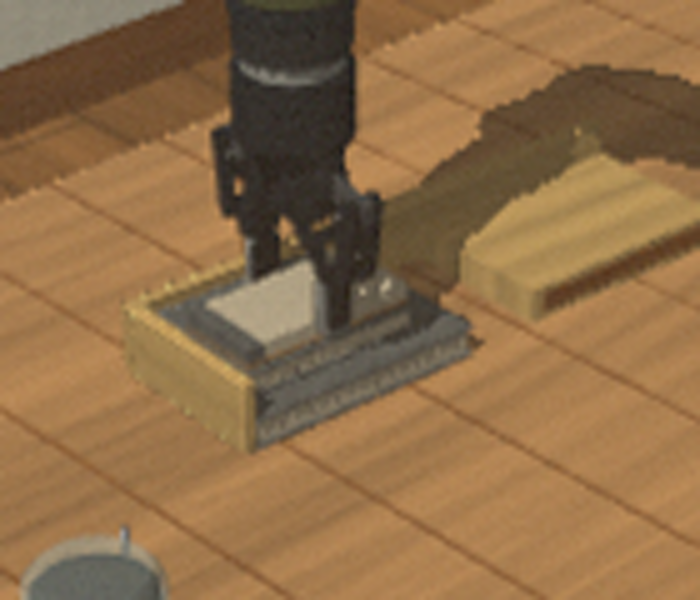

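Request:
carry_out([
  [0,0,0],
  [0,0,0],
  [0,0,0],
  [0,0,-0.5],
  [0,0,-1.5],
  [0,0,-3],
  [0,0,-4.5],
  [0,0,-5],
], twist=[0,0,0,0,0,0,0,0], fingers=0.82)

```text
time: 33.0
position: [0.5971, 0.0378, 0.1123]
orientation: [2.289, 2.149, 0.003]
ft_force: [0.4, 0.3, -0.3]
opening: 0.0704
```

```bash
python3 -c "
from h import *
st()
f=grab_frame('side')
W=cloud(f)
r=rect_of(f,'notepad',(.596,.038),.046,.07);print(r, r and w2r(np.array(r['c'])/1000))
save('s20.png',cv2.resize(f['img'][170:290,240:380],None,fx=5.,fy=5.,interpolation=cv2.INTER_CUBIC))
"
```

```text
t 33.0 rest xy mm [-57.1 -74.2] z 112.3 world [0.597 0.038 0.112] yaw rel rest deg 90.21 tilt -1.0 F [ 0.4  0.3 -0.3] open 70.4 q [0.06, 0.4, -0.26, 0.91, -0.0, 1.7]
{'p': 0.56, 'n': 480, 'zmed': 0.0529, 'c': [594.4, 39.0], 'size': [68.8, 128.2], 'yaw_deg': -3.11, 'med': [590.7, 46.0]} [-0.05985747 -0.0731522 ]
```

View pics/s20.png

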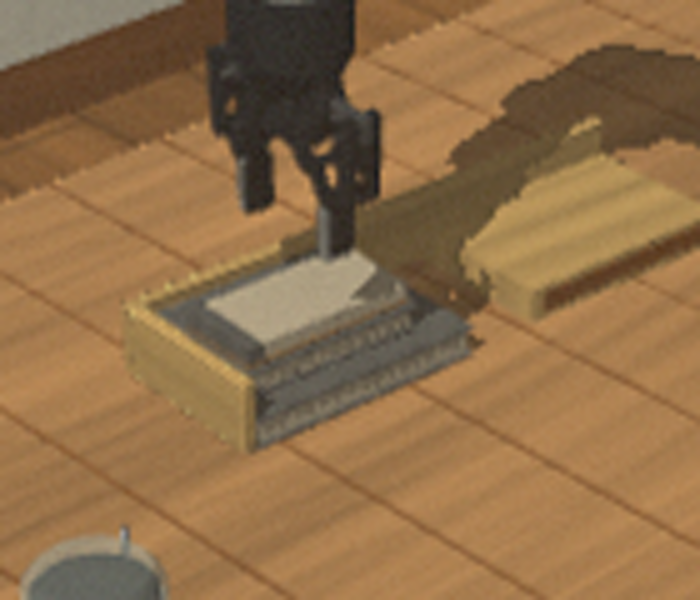

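Request:
carry_out([
  [0,-1,0],
  [0,-2,0],
  [0,-3,0],
  [0,-4,0],
  [0,-5,0],
  [0,-5.7,0],
  [0,-5.7,0],
  [0,-5.7,0],
], twist=[-0.18,-0.36,-0.54,-0.72,-0.9,-1.08,-1.26,-1.44], fingers=0.6)

```text
time: 34.1
position: [0.5386, 0.0412, 0.1098]
orientation: [-0.294, -3.127, 0.0]
ft_force: [0.6, -0.1, -0.7]
opening: 0.0513
```

```bash
python3 -c "
from h import *
plan(-115,-74,65,180)"
```

```text
t 34.1 rest xy mm [-115.7  -74.6] z 109.8 world [0.539 0.041 0.11 ] yaw rel rest deg 173.06 tilt -1.0 F [ 0.6 -0.1 -0.7] open 51.3 q [0.08, 0.3, -0.4, 0.86, 0.0, 0.26]
travel cm [-0.07  0.07  4.48] twist -0.1211 r 0.541
```

Request:
carry_out([
  [0,0,0.5],
  [0,0,1.8],
  [0,0,3.2],
  [0,0,4.2],
  [0,0,4.5],
  [0,0,4.5],
  [0,0,4.5],
  [0,0,4.5],
], twist=[-0.121,-0.121,-0.121,-0.121,-0.121,-0.121,-0.121,-0.121])

```text
time: 35.1
position: [0.5395, 0.0413, 0.0658]
orientation: [0.114, 3.139, 0.0]
ft_force: [-0.1, 0.4, -0.5]
opening: 0.0511
```

Request:
carry_out([
  [-0.8,0,0],
  [-1.6,0,0],
  [-2.4,0,0],
  [-3.0,0,0],
  [-3.5,0,0],
  [-4.0,0,0],
  [-4.3,0,0],
  [-4.5,0,0],
], twist=[0,0,0,0,0,0,0,0])

```text
time: 36.1
position: [0.5828, 0.038, 0.0651]
orientation: [-0.114, -3.137, 0.0]
ft_force: [-9.4, 0.1, 6.4]
opening: 0.051
```

```bash
python3 -c "
from h import *
st()
f=grab_frame('side')
save('s21.png',cv2.resize(f['img'][170:290,240:380],None,fx=5.,fy=5.,interpolation=cv2.INTER_CUBIC))
"
```

```text
t 36.1 rest xy mm [-71.4 -75. ] z 65.1 world [0.583 0.038 0.065] yaw rel rest deg 179.66 tilt -1.0 F [-9.4  0.1  6.4] open 51.0 q [0.06, 0.43, -0.34, 0.81, 0.0, 0.14]
```

View pics/s21.png

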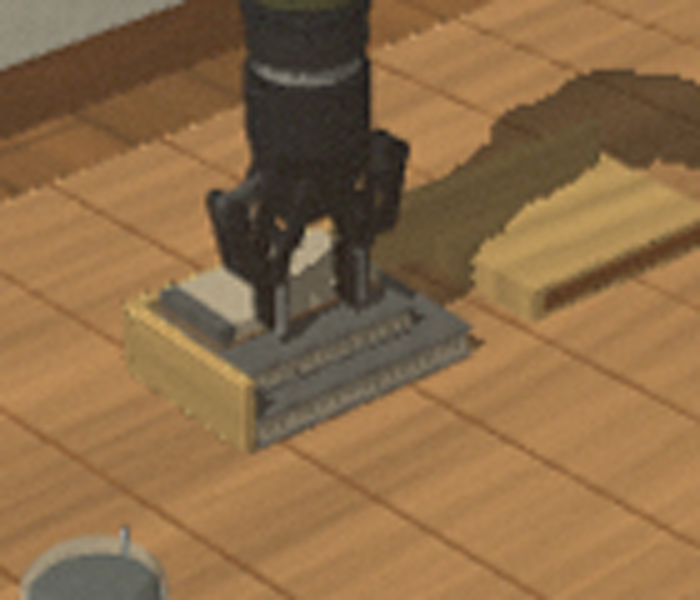

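Request:
carry_out([
  [1.0,0,0],
  [1.0,0,-2],
  [0.5,-1,-4.5],
  [-0.5,-3,-4.5],
  [-1.5,-5,-4.5],
  [-2.5,-7,-4.5],
  [-3.3,-8.5,-4.5],
  [-3.3,-8.6,-4.5],
], twist=[0,0,0.18,0.36,0.54,0.72,0.9,1.08], fingers=0.3)

```text
time: 37.15
position: [0.6111, -0.0513, 0.1104]
orientation: [1.721, 2.626, 0.0]
ft_force: [-0.7, -0.2, -0.5]
opening: 0.0258
```

```bash
python3 -c "
from h import *
plan(-37,-160,67,90)
f=grab_frame('side')
W=cloud(f)
r=rect_of(f,'notepad',(.62,.04),.046,.07);print(r, r and w2r(np.array(r['c'])/1000))
save('s22.png',cv2.resize(f['img'][170:290,240:380],None,fx=5.,fy=5.,interpolation=cv2.INTER_CUBIC))
"
```

```text
t 37.15 rest xy mm [ -37.2 -162.2] z 110.4 world [ 0.611 -0.051  0.11 ] yaw rel rest deg 117.34 tilt -1.0 F [-0.7 -0.2 -0.5] open 25.8 q [-0.08, 0.43, -0.22, 0.92, -0.0, 1.08]
travel cm [0.19 0.11 4.34] twist 0.4772 r 0.613
{'p': 0.89, 'n': 493, 'zmed': 0.0533, 'c': [625.9, 37.1], 'size': [75.5, 130.6], 'yaw_deg': -5.62, 'med': [619.5, 41.1]} [-0.02830087 -0.07294848]
```

View pics/s22.png

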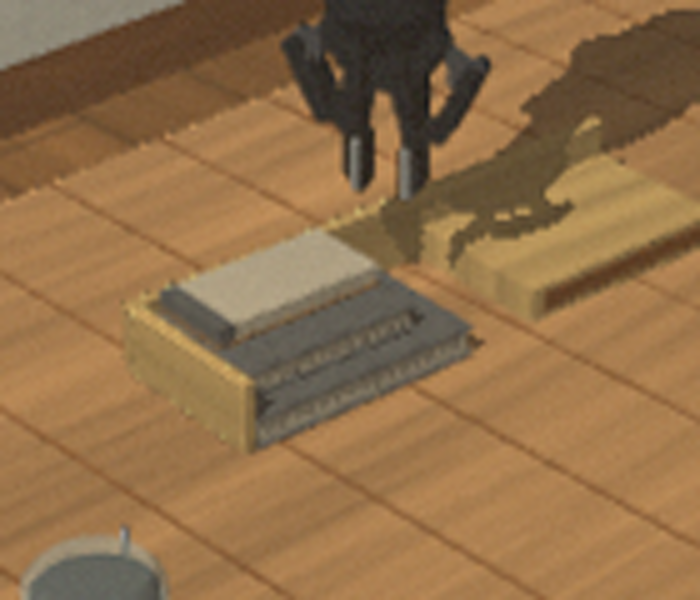

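Request:
carry_out([
  [0,0,0],
  [0,0,0],
  [0,0,0.5],
  [0,0,1.8],
  [0,0,3.2],
  [0,0,4.2],
  [0,0,4.3],
  [0,0,4.3],
], twist=[0.18,0.36,0.477,0.477,0.477,0.477,0.477,0.477])

```text
time: 38.25
position: [0.6107, -0.0502, 0.0673]
orientation: [-2.286, -2.155, 0.0]
ft_force: [0.1, -0.4, -1.5]
opening: 0.0256
```

```bash
python3 -c "
from h import *
plan(-37,-135,67,90)"
```

```text
t 38.25 rest xy mm [ -37.6 -161.1] z 67.3 world [ 0.611 -0.05   0.067] yaw rel rest deg 90.47 tilt -1.0 F [ 0.1 -0.4 -1.5] open 25.6 q [-0.08, 0.47, -0.27, 0.83, -0.0, 1.55]
travel cm [2.61 0.09 0.03] twist 0.0081 r 0.614
```

Request:
carry_out([
  [0.6,0,0],
  [1.1,0,0],
  [1.6,0,0],
  [2.0,0,0],
  [2.3,0,0],
  [2.5,0,0],
  [2.7,0,0],
  [2.8,0,0],
], twist=[0.008,0.008,0.008,0.008,0.008,0.008,0.008,0.008])

```text
time: 39.25
position: [0.6121, -0.0244, 0.0674]
orientation: [2.293, 2.142, -0.006]
ft_force: [-1.5, -10.1, 2.7]
opening: 0.0256
```

```bash
python3 -c "
from h import *
st()
f=grab_frame('side')
save('s23.png',cv2.resize(f['img'][170:290,240:380],None,fx=5.,fy=5.,interpolation=cv2.INTER_CUBIC))
"
```

```text
t 39.25 rest xy mm [ -38.  -135.3] z 67.4 world [ 0.612 -0.024  0.067] yaw rel rest deg 89.91 tilt -1.0 F [ -1.5 -10.1   2.7] open 25.6 q [-0.04, 0.47, -0.27, 0.83, -0.01, 1.6]
```

View pics/s23.png

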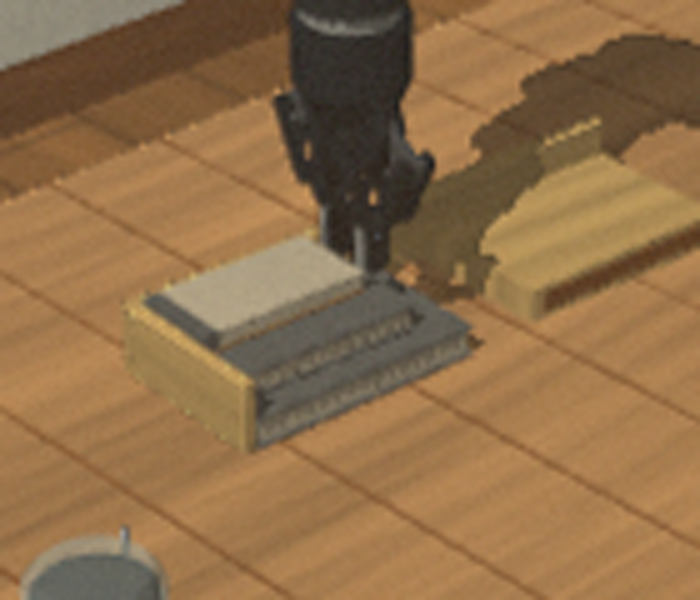

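Request:
carry_out([
  [-1.0,0,0],
  [-1.5,0,-3],
  [-3,0,-8],
  [-6,-2,-12],
  [-10,-5,-12],
  [-14,-8,-12],
  [-18,-11,-12],
  [-20,-13,-12],
], twist=[0,0,0,0,0,0,0,0])

```text
time: 40.3
position: [0.4676, -0.2144, 0.1873]
orientation: [-2.296, -2.143, -0.001]
ft_force: [-0.3, 0.5, 0.0]
opening: 0.0256
```

```bash
python3 -c "
from h import *
st()
def R(r): return r and (r, (w2r(np.array(r['c'])/1000)*1000).round(1), 'relyaw',round(r['yaw_deg']+3.82,2))
for n in('top','side'):
    f=grab_frame(n); W=cloud(f)
    for q,near,lo,hi in [('large_book',(.597,.025),.014,.03),('medium_book',(.607,.04),.033,.046),('notepad',(.624,.047),.047,.062)]:
        print(n,q,R(rect_of(f,q,near,lo,hi)))
    save('f_%s.png'%n,cv2.resize(f['img'][140:300,170:510] if n=='top' else f['img'][170:290,240:380],None,fx=2.3 if n=='top' else 5,fy=2.3 if n=='top' else 5,interpolation=cv2.INTER_CUBIC))
    for q in ['jar','trinket_box','fan','tumbler']:
        for d in masks_of(q,f)[:2]:
            P=W[d['pixels']];P=P[np.isfinite(P[:,2])]
            print(n,q,round(d['p'],2),np.percentile(P,[2,98],axis=0).round(3).tolist())
    np.save('W_%s.npy'%n,W)
"
```

```text
t 40.3 rest xy mm [-169.5 -334.4] z 187.3 world [ 0.468 -0.214  0.187] yaw rel rest deg 89.88 tilt -1.0 F [-0.3  0.5  0. ] open 25.6 q [-0.43, 0.19, -0.36, 1.02, 0.0, 1.21]
top large_book ({'p': 0.72, 'n': 551, 'zmed': 0.0214, 'c': [594.0, 26.2], 'size': [113.7, 167.7], 'yaw_deg': -3.17, 'med': [555.2, -27.5]}, array([-59.4, -86. ]), 'relyaw', 0.65)
top medium_book ({'p': 0.74, 'n': 474, 'zmed': 0.0387, 'c': [606.2, 40.3], 'size': [94.1, 138.8], 'yaw_deg': -3.54, 'med': [579.1, 27.8]}, array([-48.2, -71.1]), 'relyaw', 0.28)
top notepad ({'p': 0.97, 'n': 710, 'zmed': 0.0535, 'c': [623.7, 46.9], 'size': [63.8, 123.6], 'yaw_deg': -4.15, 'med': [622.6, 45.4]}, array([-31.1, -63.3]), 'relyaw', -0.33)
top jar 0.79 [[0.359, 0.312, 0.004], [0.427, 0.392, 0.115]]
top trinket_box 0.71 [[0.659, 0.285, 0.009], [0.732, 0.375, 0.054]]
top trinket_box 0.68 [[0.359, 0.312, 0.027], [0.427, 0.379, 0.115]]
top fan 0.67 [[0.532, -0.245, 0.01], [0.661, 0.119, 0.055]]
top fan 0.62 [[0.5, -0.522, 0.002], [0.569, -0.426, 0.175]]
top tumbler 0.66 [[0.284, -0.384, 0.002], [0.435, -0.198, 0.726]]
side large_book ({'p': 0.91, 'n': 311, 'zmed': 0.0196, 'c': [553.1, 16.9], 'size': [82.8, 189.3], 'yaw_deg': 22.16, 'med': [549.5, 21.8]}, array([-99.6, -98. ]), 'relyaw', 25.98)
side medium_book ({'p': 0.91, 'n': 255, 'zmed': 0.0387, 'c': [575.3, 39.6], 'size': [42.1, 126.8], 'yaw_deg': -1.78, 'med': [573.7, 38.9]}, array([-79. , -73.8]), 'relyaw', 2.04)
side notepad ({'p': 0.74, 'n': 478, 'zmed': 0.0534, 'c': [623.1, 49.6], 'size': [69.3, 128.2], 'yaw_deg': -2.59, 'med': [620.1, 53.6]}, array([-31.9, -60.7]), 'relyaw', 1.23)
side jar 0.65 [[0.359, 0.323, 0.004], [0.422, 0.389, 0.111]]
side fan 0.36 [[0.535, -0.058, -0.001], [0.594, 0.112, 0.026]]
```

View pics/f_top.png

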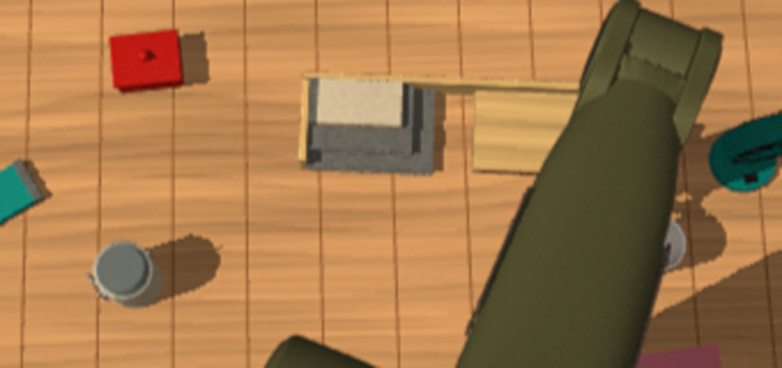

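View pics/f_side.png

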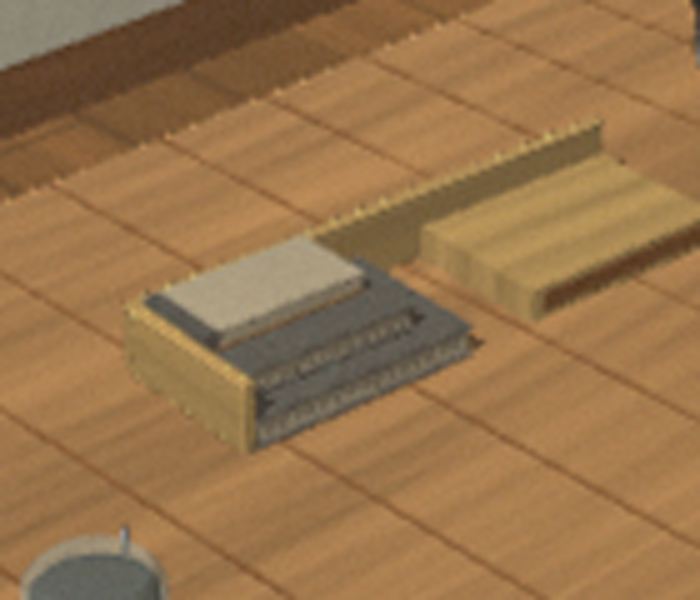

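```bash
python3 -c "
from bench import *
print(close_job())"
```

```text
the job is handed in; nothing more can be done
None
```

I handed the job in at about 41 s of the 72 s allowed. The three pieces are stacked in the bay in the right order and measure flush to both walls.

**What I did:**
- **Large book:** I pushed it into the bay with both fingertips and seated it against both walls.
- **Medium book:** I pushed it against the back wall, slid it off the step onto the large book, then seated it against the end wall and the back wall again.
- **Notepad:** I gripped the white one across its width, laid it on top and pushed it against both walls.

**Final checks (top camera, rest frame, mm):**

| Item | x (target) | y (target) | Yaw to the rest |
|---|---|---|---|
| Large book | -59.4 (-57.5) | -86.0 (-85) | 0.65° |
| Medium book | -48.2 (-47.5) | -71.1 (-70) | 0.28° |
| Notepad | -31.1 (-31) | -63.3 (-62.5) | -0.33° |

- **Tops:** they measured about 21, 39 and 53 mm high, against 22, 40 and 54 expected.
- **Wall contact:** every seating push stopped at 8–16 N, where wall contact was expected.
- **Large book:** its x is the least certain, because the last view shows only part of it. Its front edge still reads within 0.2 mm of where it was when I checked it flush.

**What failed or disagreed:**
- **Side view:** it agreed on the notepad, but its fits for the two books were useless because they are mostly covered. The large book came out at 26° yaw.
- **Bystanders:** in the top view the jar, trinket box and fan had not moved. The tumbler was partly hidden by the arm in the last picture, so I could not measure it at the end. I planned every move clear of it, and the last unobstructed view, about 17 s earlier, showed it standing.

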